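Finish a wooden crib and shut the slat case

TASK

Finish the crib on the steel plate from the half-open case: lay one narrow slat flat across the two bottom slats, near their bare end and parallel to the cross slat at the other end, then lay the wide board flat on top of the two cross slats, square across the middle and running the same way as the bottom slats. Then press the case's sprung lid down until its catches hold it shut over the spare slat. Do not shift the slats already laid or the spare one, and leave the other things on the bench where they are.

Things in the scene. Friction and masses are not known exactly. Their poses are not given: they have to be found in the camera images.
- case: fixed shallow grey steel case, 165 mm deep (its x), 236 wide (its y), walls 26 high, 4 thick, floor 4 thick; origin: centre of underside; x points from its front edge (nearest the robot) to the hinge at its back. It stands left or right, the plate on the other side. The two narrow slats and the wide board lie in it side by side along its x, 66 mm apart, in any order
- lid_hinge (a point): the lid's hinge axis (it runs along the case's y) at mid-width, 82 mm behind the case's centre and 26 mm above its underside
- case_lid (a joint): lid angle, rad: 0 shut, 0.9 fully open. Open, the flat lid (178 mm hinge to free edge, 236 wide, 5 thick, underside level with the hinge axis) slopes up and forward over the slats, free edge 165 mm above the bench: reach under it from the front, tool tilted. A spring lifts it; two catches snap in below about 0.05 and hold it shut (5 to 15 N near the free edge)
- lid_press (a point): point on the lid's outer face to press on, at mid-width, 155 mm from the hinge axis and 23 mm from the free edge; moves with the lid. Under each front corner of the lid hangs a catch tab 16 mm deep, 108 mm from mid-width
- plate: fixed dark steel plate 180 x 180 mm, 12 mm thick; origin at the centre of its underside; the two bottom slats run along its y, the cross slats along its x; a round steel magnet (32 mm across, 8 mm high) lies on it between the bottom slats at their bare end
- base_near: bottom slat of the crib, plain wood, loose, lying on the plate along the plate's y, 40 mm from the plate's centre towards -x; 120 mm long (its x), 28 mm wide (its y), 16 mm thick; origin at the centre of its underside, z up through the thickness
- base_far: the other bottom slat, 40 mm from the plate's centre towards +x; 120 mm long (its x), 28 mm wide (its y), 16 mm thick; origin at the centre of its underside, z up through the thickness
- cross_slat: narrow cross slat already lying on the bottom slats along the plate's x, about 39 mm from the plate's centre towards its +y or -y; 120 mm long (its x), 28 mm wide (its y), 16 mm thick; origin at the centre of its underside, z up through the thickness
- slat_a: narrow plain wooden slat in the case (either narrow one may be laid, the other stays); 120 mm long (its x), 28 mm wide (its y), 16 mm thick; origin at the centre of its underside, z up through the thickness
- slat_b: the other narrow plain wooden slat in the case, the same size; 120 mm long (its x), 28 mm wide (its y), 16 mm thick; origin at the centre of its underside, z up through the thickness
- board: wide plain wooden board in the case, 120 mm long (its x), 44 mm wide (its y), 16 mm thick; origin at the centre of its underside, z up through the thickness
- cup_mid: open steel cup 48 mm across, 50 mm high, standing between the case and the plate; origin at the centre of its underside; not to be disturbed
- cup_side: open steel cup 48 mm across, 50 mm high, standing to the left; origin at the centre of its underside; not to be disturbed
- piston: aluminium piston 72 mm across, 64 mm high, standing at the back; origin at the centre of its underside; not to be disturbed
- filter: blue metal filter housing 64 mm across, 118 mm high, standing to the right; origin at the centre of its underside; not to be disturbed
- washer: flat white ring 72 mm across, 8 mm thick, lying in front; origin at the centre of its underside; not to be disturbed
- driver: screwdriver with a red handle lying to the right; origin on its underside, x towards its tip; not to be disturbed
- carton: small cardboard box 90 x 60 x 50 mm, to the left; origin at the centre of its underside; not to be disturbed
Things that resemble listed ones, but are neither listed nor needed, are in the scene too. What is shaped like the cross_slat but purple is not meant.

How it is judged:
By the outcome, as a careful person would: the job done as asked, in the order asked, and still so for the second after the job is handed in, with the robot touching nothing.
It also fails if it takes over 64 s, if anything falls off the work surface, if the arm or the gripper's body presses on something with over 40 N, if the wrist force passes 120 N, or if a joint passes its speed limit or range.

ROBOT

A 6-joint arm with a two-finger parallel gripper is mounted at the origin on the work surface. World frame = base frame: x ahead of the robot, y to its left, z up, the work surface at z = 0. Lengths are in mm, angles in rad, forces in N, time in s.
With the tool pointing down it reaches from about 300 to 775 mm from the base axis. Payload 14.6 kg.
Tool frame: the origin (TCP) lies between the finger pads; the fingertips stand manip.nose_length ahead of it and the grasp point (between the pads) lies 11 mm behind it (manip.nose_length is the distance from the TCP to the fingertips, in mm); z points along the fingers, y is the line along which they close (so a half turn about z gives the same grasp; the last joint's range is limited). The gripper opens to 94 mm and grips with 3 to 60 N. Pads are 16 mm wide; open, the fingers measure 119 mm over their backs; the gripper's body (75 mm by 177 mm) begins 78 mm behind the grasp point.
Start: joints at [-1.247, 0.3, 1.521, -0, 1.321, -0.067], TCP at [209.503, -508.525, 213.446] pointing down, gripper open.
Joint ranges: [-3.03, 3.03], [-0.79, 2.21], [0.23, 2.52], [-1.04, 4.18], [0, 3.07], [-2.55, 2.55]. Speed limits (rad/s): [2.22, 2.22, 2.57, 3.14, 3.14, 3.14].

INTERFACE

Orientations are given as [roll, pitch, yaw] about the fixed x, y, z axes, in that order (R = Rz(yaw) Ry(pitch) Rx(roll)).
In Python, from cell import manip, cams, job gives the robot as it stands.
- The arm moves only by the tool jog_arm, never from a script. Its argument "commands" is a list of rows, each an object of numbers: "dx", "dy", "dz": the shift along the tool's x, y, z each as a share of 40 mm, from -1 to 1; "ax", "ay", "az": the turn, a rotation vector about the tool's x, y, z each as a share of 10 degrees, from -1 to 1; "gripper": the closure, from 0 (fully open) to 1 (shut). A call has 1 to 10 rows; each row shifts and turns the commanded pose from where the row before left it, along the tool's axes as they then stand; what a row does not reach is not made up. A row lasts 1/8 s, in which the tool goes at most 62.5 mm and 10.7 degrees, less where a joint would pass 70% of its speed; a pose out of reach is approached as far as the arm can. A call with a number of a shift or a turn outside -1 to 1 is refused whole. A call with a gripper value outside its range is refused whole. The fingers move at their own pace and stop on an object; "squeeze" is the grip in N (left out, the last holds). Time passes only in rows, so rows that do not move let the fingers close. It gives the time, the measured TCP pose, the force, the opening and the grip force at its end, in the units of the state.
- manip.read_state(): the state, without advancing time (a new reading comes with each control period).
- cams.camera(name): name is "scene" or "side" or "wrist"; returns a dict with "image" (480x640x3 uint8, red, green, blue), "fx", "fy", "cx", "cy" (pixels), "dist_coeffs" ([k1, k2, p1, p2, k3] as OpenCV has them; the pictures are not rectified), "world_to_cam" (4x4, takes a point from world to camera coordinates). Camera axes: x right, y down, z forward; pixel columns grow to the right and rows downward; lengths in mm; the calibration is good to about 2 mm. A picture is of the moment at which its call begins. There is no depth.
- job.sign_off(): hands the job in; it is judged then, once.
The state is a dict: "clock": time; "joints": joint angles; "qd": joint speeds; "effort": joint torques, N m; "eef_pos": TCP position; "eef_rot": TCP orientation; "wrist_force": force on the tool from outside, world axes, zero at the start; "moment": the same for the moment, N m; "finger_gap": finger opening in mm; "finger_force": force on a finger pad.
Only numpy, scipy, OpenCV 4.12 (cv2) and the standard library are available. Lean on these libraries where they do the work, as an engineer would, in place of code of your own. Each camera call takes 0.05 s, during which the arm holds its last target. There are 200 camera calls.

## Working session

There is one attempt and no reset: what is moved stays moved. The work goes in short steps, Python scripts to look and compute and a tool call to move; the robot and the scene stay as the last step left them, time stands still between calls to the robot, and variables do not carry over. Pictures are saved under pics/ and viewed, at most 10 in all, crops included, and the job is handed in when it is done.

Besides the shell and the picture viewer there is one more tool, called after "Request:" as a command line: name --argument value ..., lists and objects as JSON in quotes. jog_arm: Moves the arm, as the interface text tells. Shift numbers are shares of 40 mm and turn numbers shares of 10 degrees, none past 1 either way. Its arguments: {"type":"object","properties":{"commands":{"type":"array"},"squeeze":{"type":"number"}},"required":["commands"]}

```bash
mkdir -p pics; ls; python3 - <<'E'
from cell import manip,cams,job
import cv2,numpy as np
print(manip.read_state(), manip.nose_length)
for n in("scene","side","wrist"):
    c=cams.camera(n); cv2.imwrite(f"pics/{n}0.png",c["image"][:,:,::-1]); np.save(f"pics/{n}0.npy",c,allow_pickle=True)
    print(n,c["fx"],c["dist_coeffs"],np.round(c["world_to_cam"],3).tolist())
E
```

```text
pics
{'clock': 0.0, 'joints': array([-1.24656836e+00,  3.00458615e-01,  1.52158524e+00,  3.02969252e-05,
        1.32067215e+00, -6.65788210e-02]), 'qd': array([0.0007127 , 0.00058472, 0.00058571, 0.00085783, 0.00101508,
       0.00190501]), 'effort': array([ 2.21761104e-03, -5.31803942e+01, -3.52738953e+01,  7.09916395e-02,
        2.44218728e-02, -1.34233792e-04]), 'eef_pos': array([ 209.45008441, -508.28951873,  212.89140698]), 'eef_rot': array([-3.14047375e+00, -1.04016676e-04,  3.90799218e-01]), 'wrist_force': array([0.35625811, 0.76035827, 0.13483999]), 'moment': array([-0.00202273,  0.0435765 ,  0.0340025 ]), 'finger_force': 0.0, 'finger_gap': 93.82244466511396} 8.0
scene 490.9789306630637 [0.01262546 0.         0.         0.         0.        ] [[0.454, 0.891, -0.01, -186.702], [0.747, -0.387, -0.542, -349.698], [-0.486, 0.238, -0.841, 1548.949], [0.0, 0.0, 0.0, 1.0]]
side 450.3099076242666 [-0.09975468  0.          0.          0.          0.        ] [[-0.732, -0.681, 0.013, 326.525], [-0.491, 0.516, -0.702, 329.838], [0.472, -0.52, -0.712, 834.085], [0.0, 0.0, 0.0, 1.0]]
wrist 431.2681130255535 [-0.09243421  0.          0.          0.          0.        ] [[0.382, -0.924, -0.001, -549.188], [-0.895, -0.37, 0.247, -25.979], [-0.229, -0.093, -0.969, 390.141], [0.0, 0.0, 0.0, 1.0]]
```

View pics/scene0.png

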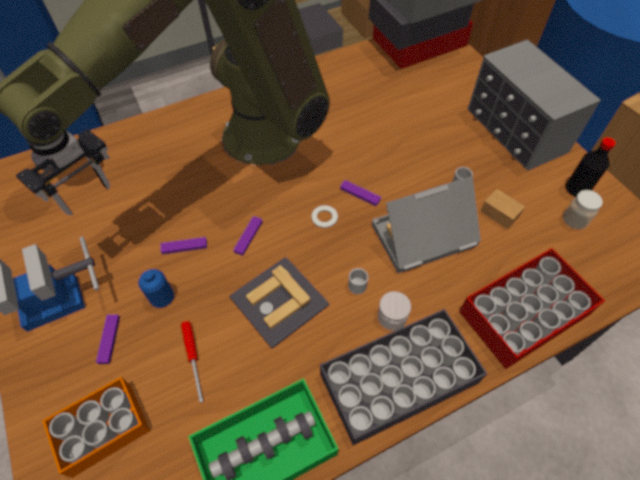

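View pics/side0.png

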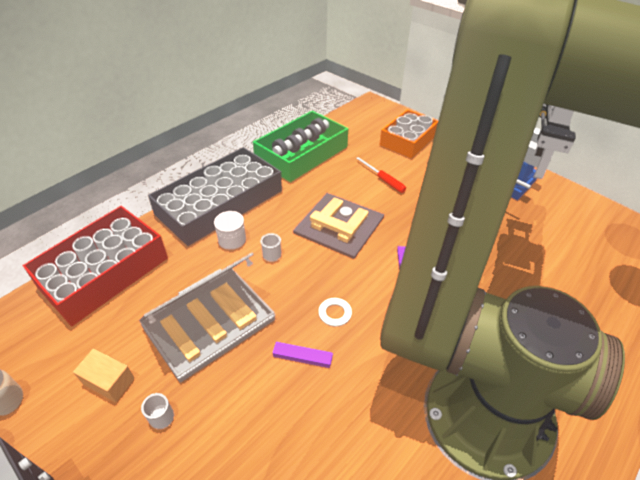

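The scene view shows the plate at about (279,300), with the cross slat on its +y side and the magnet at (266,308). The case is at (428,228). The side view looks into the case: the slats are at (180,338) and (207,320), and the board is at (233,304). I'll enlarge both.

```bash
cat > h.py <<'E'
import cv2,numpy as np
def load(p): return np.load(p,allow_pickle=True).item()
def K(c): return np.array([[c["fx"],0,c["cx"]],[0,c["fy"],c["cy"]],[0,0,1.]]),np.array(c["dist_coeffs"],float)
def und(c,p):
    k,d=K(c); return cv2.undistortPoints(np.array(p,float).reshape(-1,1,2),k,d).reshape(-1,2)
def ray(c,p):
    W=np.array(c["world_to_cam"]); n=und(c,p); d=np.c_[n,np.ones(len(n))]@W[:3,:3]; o=-W[:3,:3].T@W[:3,3]; return o,d
def atz(c,p,z):
    o,d=ray(c,p); return o+d*((z-o[2])/d[:,2])[:,None]
def tri(c1,p1,c2,p2):
    X=cv2.triangulatePoints(np.array(c1["world_to_cam"])[:3],np.array(c2["world_to_cam"])[:3],und(c1,p1).T,und(c2,p2).T); return (X[:3]/X[3]).T
def proj(c,P):
    k,d=K(c); W=np.array(c["world_to_cam"]); return cv2.projectPoints(np.array(P,float).reshape(-1,3),cv2.Rodrigues(W[:3,:3])[0],W[:3,3],k,d)[0].reshape(-1,2)
def crop(im,x,y,w,h,s,out):
    cv2.imwrite(out,cv2.resize(im[y:y+h,x:x+w,::-1],None,fx=s,fy=s,interpolation=cv2.INTER_CUBIC))
E
python3 - <<'E'
from h import *
crop(load("pics/side0.npy")["image"],130,190,260,195,3,"pics/sidec.png")
crop(load("pics/scene0.npy")["image"],224,170,264,180,3,"pics/scenec.png")
E
```

```text
(no output)
```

View pics/sidec.png

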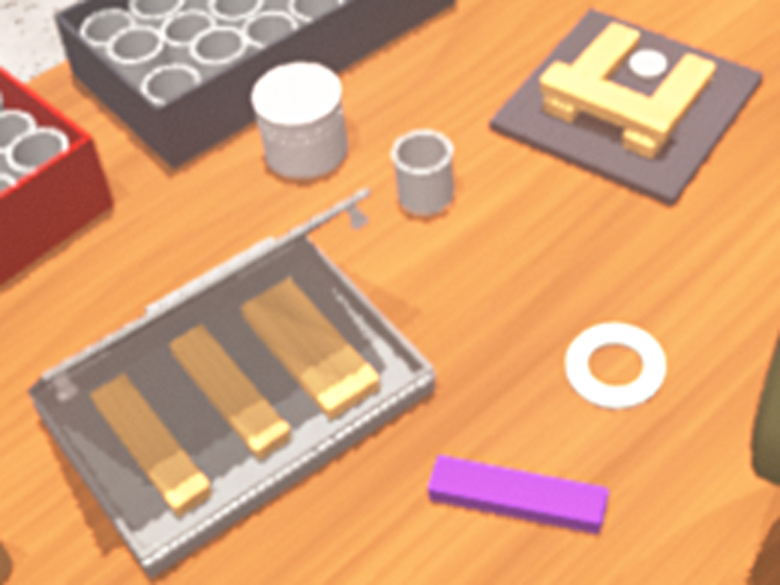

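View pics/scenec.png

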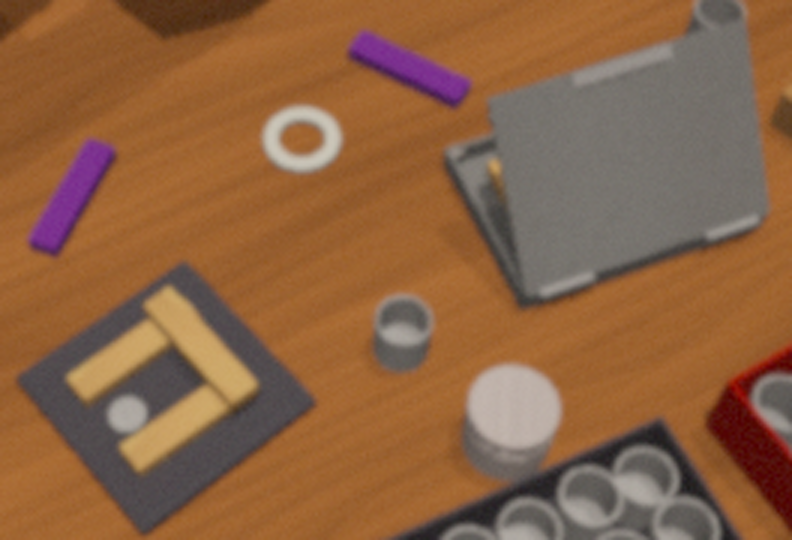

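Crops read: in the side crop the board lies at the case's −y end, with the narrow slats in the middle and at +y. In the scene crop the plate corners are (18,380), (185,262), (315,403) and (143,533). I'll triangulate these.

```bash
python3 - <<'E'
from h import *
np.set_printoptions(suppress=True,precision=1)
s=load("pics/scene0.npy"); d=load("pics/side0.npy")
S=lambda p:np.array(p,float)/3+[224,170]-.33
D=lambda p:np.array(p,float)/3+[130,190]-.33
def show(n,a,b,z):
    print(n);print(np.c_[tri(s,S(a),d,D(b)),atz(s,S(a),z)[:,:2],atz(d,D(b),z)[:,:2]])
show("plate A B C D",[(18,380),(143,533),(315,403),(185,262)],[(762,78),(592,10),(491,125),(672,202)],12)
show("cross far2 near2 (+y,-y far; -y,+y near)",[(261,383),(231,405),(143,303),(173,285)],[(540,75),(563,62),(682,118),(660,142)],44)
show("base bare ends: near L/R, far",[(66,378),(85,403),(119,449),(140,473)],[(716,62),(690,52),(640,30),(612,20)],28)
show("case FR, HR",[(448,152),(525,295)],[(433,370),(305,235)],26)
print("case side rim HL FL FR HR",atz(d,D([(35,388),(148,560),(433,370),(305,235)]),26))
print("slat far ends L,R z20: hi, mid, board",atz(d,D([(92,392),(125,375),(170,345),(203,325),(242,305),(290,277)]),20))
print("slat front top",atz(d,D([(165,495),(208,475),(252,440),(288,422),(320,402),(377,370)]),20))
print("cups mid side washer piston; top centre", tri(s,S([(403,312),(514,395),(302,139)]),d,D([(423,150),(297,95),(615,364)])))
print("lid free corners", tri(s,S([(490,100)]),d,D([(367,190)])))
for c in(s,d):print(-np.array(c["world_to_cam"])[:3,:3].T@np.array(c["world_to_cam"])[:3,3])
E
```

```text
plate A B C D
[[ 487.6 -297.2    4.8  491.6 -297.5  483.3 -290.3]
 [ 660.3 -258.8    8.   662.  -258.9  657.  -255.3]
 [ 620.8  -85.8    5.   623.9  -87.2  615.5  -81. ]
 [ 448.  -124.     6.6  450.7 -125.4  445.3 -119.4]]
cross far2 near2 (+y,-y far; -y,+y near)
[[ 602.7 -126.7   47.5  602.  -125.   604.7 -130.6]
 [ 605.4 -156.5   41.1  608.5 -155.1  601.9 -156.4]
 [ 486.5 -178.8   38.   490.  -179.6  482.7 -173.8]
 [ 482.  -147.6   35.8  485.6 -150.1  477.8 -139.6]]
base bare ends: near L/R, far
[[ 516.5 -262.7   28.2  516.8 -262.3  516.3 -263.4]
 [ 543.2 -258.    26.4  545.  -257.2  541.5 -257.8]
 [ 594.3 -249.3   27.6  595.1 -248.7  593.6 -249.8]
 [ 621.4 -242.3   28.   621.7 -242.1  621.3 -242.7]]
case FR, HR
[[459.6 133.1  22.5 462.3 132.5 456.9 133.8]
 [622.2 115.2  26.3 621.8 115.  622.7 115.4]]
case side rim HL FL FR HR [[650.2 342.2  26. ]
 [480.4 363.7  26. ]
 [456.9 133.8  26. ]
 [622.7 115.4  26. ]]
slat far ends L,R z20: hi, mid, board [[622.2 313.9  20. ]
 [617.5 288.7  20. ]
 [616.  249.9  20. ]
 [613.4 221.8  20. ]
 [607.4 190.   20. ]
 [602.5 147.7  20. ]]
slat front top [[515.5 326.4  20. ]
 [507.1 296.6  20. ]
 [507.6 258.3  20. ]
 [501.2 231.6  20. ]
 [497.9 205.2  20. ]
 [489.4 159.   20. ]]
cups mid side washer piston; top centre [[602.3   5.9  54.4]
 [713.5  42.4  67.5]
 [375.2  28.7   5.6]]
lid free corners [[515.5 127.5 166.3]]
[1099.3 -337.8 1110.8]
[  7.9 486.2 821.4]
```

Two-view heights agree with the text to within 3–7 mm. The plate is centred near (554,−191) with yaw of about 12°, and the case near (553,239) with yaw of about −6°. Next I'll write a row planner and move over the plate for a close wrist view.

```bash
cat >> h.py <<'E'
from scipy.spatial.transform import Rotation as Ro
from math import ceil
def tool(yaw,tilt=0.):  # tool down, leaning by tilt (deg) towards its own +x (heading yaw, deg)
    return Ro.from_euler('xyz',[180,0,0],degrees=True).__class__.from_euler('z',yaw,degrees=True)*Ro.from_euler('y',-tilt,degrees=True)*Ro.from_euler('x',180,degrees=True)
def plan(segs,p=None,R=None,step=36,deg=9.5):
    """segs: list of (tcp position, Rotation); prints rows in jog units, tracking rounding"""
    if p is None:
        from cell import manip
        s=manip.read_state(); p=s["eef_pos"]; R=Ro.from_euler('xyz',s["eef_rot"])
    p=np.array(p,float)
    for q,Q in segs:
        q=np.array(q,float); p0=p.copy(); v=(Q*R.inv()).as_rotvec(); R0=R
        n=max(1,ceil(np.linalg.norm(q-p0)/step),ceil(np.degrees(np.linalg.norm(v))/deg))
        rows=[]
        for i in range(1,n+1):
            tp=p0+(q-p0)*i/n; tR=Ro.from_rotvec(v*i/n)*R0
            d=np.round(R.inv().apply(tp-p)/40,2); a=np.round(np.degrees((R.inv()*tR).as_rotvec())/10,2)
            p=p+R.apply(d*40); R=R*Ro.from_rotvec(np.radians(a*10)); rows.append([*d,*a])
        print("seg",q.round(1),n); print("\n".join(" ".join(f"{x:g}" for x in r) for r in rows))
E
sed -i "s/Ro.from_euler('xyz',\[180,0,0\],degrees=True).__class__.from_euler/Ro.from_euler/" h.py
python3 - <<'E'
from h import *
np.set_printoptions(suppress=True,precision=3)
print(tool(174,35).as_matrix())
plan([((480,-190,270),tool(174))])
E
```

```text
[[-0.815  0.105 -0.57 ]
 [ 0.086  0.995  0.06 ]
 [ 0.574  0.    -0.819]]
seg [ 480. -190.  270.] 16
0.58 -0.3 -0.09 -0 -0 -0.95
0.62 -0.2 -0.09 -0 -0 -0.95
0.65 -0.09 -0.09 -0 -0 -0.94
0.65 0.01 -0.08 0 -0 -0.95
0.64 0.12 -0.09 0 -0 -0.95
0.61 0.23 -0.09 0 -0 -0.95
0.57 0.32 -0.09 0 -0 -0.94
0.51 0.41 -0.09 0 -0 -0.95
0.43 0.49 -0.09 0 -0 -0.95
0.35 0.56 -0.09 0 -0 -0.95
0.25 0.6 -0.09 0 -0 -0.94
0.14 0.63 -0.08 0 -0 -0.95
0.04 0.66 -0.09 0 -0 -0.95
-0.06 0.65 -0.09 0 -0 -0.95
-0.18 0.62 -0.09 0 -0 -0.94
-0.27 0.6 -0.09 0 -0 -0.95
```

```bash
sed -i "s/'y',-tilt/'y',tilt/" h.py; python3 -c "
from h import *
print(tool(174,35).as_matrix().round(2))"
```

```text
[[-0.81  0.1   0.57]
 [ 0.09  0.99 -0.06]
 [-0.57  0.   -0.82]]
```

Request:
jog_arm --commands '[{"dx": 0.58,"dy": -0.3,"dz": -0.09,"az": -0.95},{"dx": 0.62,"dy": -0.2,"dz": -0.09,"az": -0.95},{"dx": 0.65,"dy": -0.09,"dz": -0.09,"az": -0.95},{"dx": 0.65,"dy": 0.01,"dz": -0.09,"az": -0.95},{"dx": 0.64,"dy": 0.12,"dz": -0.09,"az": -0.95},{"dx": 0.61,"dy": 0.23,"dz": -0.09,"az": -0.95},{"dx": 0.57,"dy": 0.32,"dz": -0.09,"az": -0.95},{"dx": 0.51,"dy": 0.41,"dz": -0.09,"az": -0.95},{"dx": 0.43,"dy": 0.49,"dz": -0.09,"az": -0.95},{"dx": 0.35,"dy": 0.56,"dz": -0.09,"az": -0.95}]'

```text
schema error: expected keys dx, dy, dz, ax, ay, az, gripper
```

Request:
jog_arm --commands '[{"dx": 0.25,"dy": 0.6,"dz": -0.09,"az": -0.94},{"dx": 0.14,"dy": 0.63,"dz": -0.09,"az": -0.95},{"dx": 0.04,"dy": 0.66,"dz": -0.09,"az": -0.95},{"dx": -0.06,"dy": 0.65,"dz": -0.09,"az": -0.95},{"dx": -0.18,"dy": 0.62,"dz": -0.09,"az": -0.95},{"dx": -0.27,"dy": 0.6,"dz": -0.09,"az": -0.95},{"dx": 0},{"dx": 0}]'

```text
schema error: expected keys dx, dy, dz, ax, ay, az, gripper
```

Request:
jog_arm --commands '[{"dx": 0.58,"dy": -0.3,"dz": -0.09,"ax": 0,"ay": 0,"az": -0.95,"gripper": 0},{"dx": 0.62,"dy": -0.2,"dz": -0.09,"ax": 0,"ay": 0,"az": -0.95,"gripper": 0},{"dx": 0.65,"dy": -0.09,"dz": -0.09,"ax": 0,"ay": 0,"az": -0.95,"gripper": 0},{"dx": 0.65,"dy": 0.01,"dz": -0.09,"ax": 0,"ay": 0,"az": -0.95,"gripper": 0},{"dx": 0.64,"dy": 0.12,"dz": -0.09,"ax": 0,"ay": 0,"az": -0.95,"gripper": 0},{"dx": 0.61,"dy": 0.23,"dz": -0.09,"ax": 0,"ay": 0,"az": -0.95,"gripper": 0},{"dx": 0.57,"dy": 0.32,"dz": -0.09,"ax": 0,"ay": 0,"az": -0.95,"gripper": 0},{"dx": 0.51,"dy": 0.41,"dz": -0.09,"ax": 0,"ay": 0,"az": -0.95,"gripper": 0},{"dx": 0.43,"dy": 0.49,"dz": -0.09,"ax": 0,"ay": 0,"az": -0.95,"gripper": 0},{"dx": 0.35,"dy": 0.56,"dz": -0.09,"ax": 0,"ay": 0,"az": -0.95,"gripper": 0}]'

```text
clock: 1.4
eef_pos: [378.8, -308.3, 249.4]
eef_rot: [-3.142, -0.0, 2.054]
wrist_force: [0.9, 0.3, 0.1]
finger_gap: 94.2
finger_force: 0.0
```

Request:
jog_arm --commands '[{"dx": 0.25,"dy": 0.6,"dz": -0.09,"ax": 0,"ay": 0,"az": -0.94,"gripper": 0},{"dx": 0.14,"dy": 0.63,"dz": -0.09,"ax": 0,"ay": 0,"az": -0.95,"gripper": 0},{"dx": 0.04,"dy": 0.66,"dz": -0.09,"ax": 0,"ay": 0,"az": -0.95,"gripper": 0},{"dx": -0.06,"dy": 0.65,"dz": -0.09,"ax": 0,"ay": 0,"az": -0.95,"gripper": 0},{"dx": -0.18,"dy": 0.62,"dz": -0.09,"ax": 0,"ay": 0,"az": -0.95,"gripper": 0},{"dx": -0.27,"dy": 0.6,"dz": -0.09,"ax": 0,"ay": 0,"az": -0.95,"gripper": 0},{"dx": 0,"dy": 0,"dz": 0,"ax": 0,"ay": 0,"az": 0,"gripper": 0},{"dx": 0,"dy": 0,"dz": 0,"ax": 0,"ay": 0,"az": 0,"gripper": 0}]'

```text
clock: 2.4
eef_pos: [478.8, -189.7, 270.7]
eef_rot: [3.142, -0.001, 3.039]
wrist_force: [-0.9, 0.1, -0.1]
finger_gap: 93.9
finger_force: 0.0
```

```bash
python3 - <<'E'
from h import *
from cell import manip,cams
c=cams.camera("wrist"); np.save("pics/w1.npy",c,allow_pickle=True); cv2.imwrite("pics/w1.png",c["image"][:,:,::-1])
s=manip.read_state(); print(s["eef_pos"],s["eef_rot"],s["joints"])
E
```

```text
[ 478.7260278  -189.93291469  270.822992  ] [-3.14157082e+00 -4.41230012e-04  3.03887907e+00] [-4.48735699e-01  1.82264977e-01  1.53303765e+00 -1.71973329e-04
  1.42669770e+00 -1.91679372e+00]
```

View pics/w1.png

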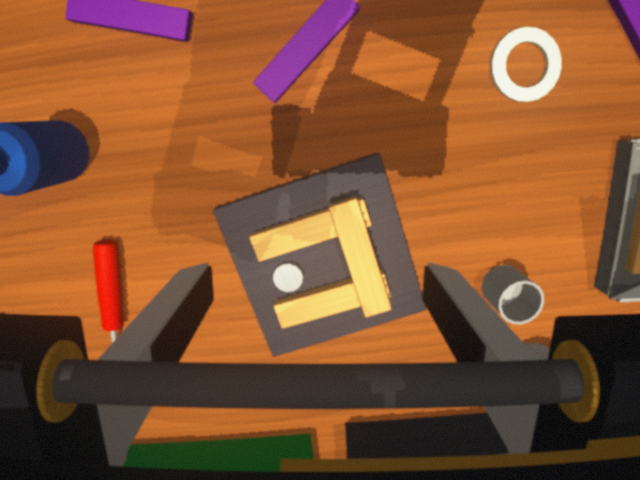

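The wrist view shows the whole plate: corners (215,208), (380,154), (427,307) and (275,355). The cross slat's top runs from (330,206)/(361,198) to (391,308)/(362,317), and the magnet is at (287,277).

```bash
python3 - <<'E'
from h import *
np.set_printoptions(suppress=True,precision=1)
s=load("pics/scene0.npy"); w=load("pics/w1.npy")
S=lambda p:np.array(p,float)/3+[224,170]-.33
def show(n,a,b,z):
    X=atz(w,b,z); print(n);print(np.c_[tri(s,S(a),w,b),X[:,:2]]); m=X[:,:2].mean(0); print("mean",m); return X
P=show("plate A B C D",[(18,380),(143,533),(315,403),(185,262)],[(215,208),(275,355),(427,307),(380,154)],12)
e=[P[1]-P[0],P[2]-P[3]];f=[P[3]-P[0],P[2]-P[1]]
print([np.degrees(np.arctan2(v[1],v[0])) for v in e],[np.degrees(np.arctan2(-v[0],v[1])) for v in f])
X=show("cross",[(261,383),(231,405),(143,303),(173,285)],[(391,308),(362,317),(330,206),(361,198)],44)
print([np.degrees(np.arctan2(v[1],v[0])) for v in (X[0]-X[3],X[1]-X[2])])
show("base",[(66,378),(85,403),(119,449),(140,473)],[(249,237),(257,257),(273,303),(279,325)],28)
E
```

```text
plate A B C D
[[ 487.6 -297.2    4.8  486.3 -295.3]
 [ 661.1 -257.5    8.9  659.6 -255.7]
 [ 621.2  -84.     6.1  618.5  -83.6]
 [ 449.1 -124.3    9.3  449.  -124. ]]
mean [ 553.3 -189.7]
[np.float64(12.882050411601734), np.float64(13.410347873609064)] [np.float64(12.293149087277557), np.float64(13.441205355903303)]
cross
[[ 601.  -125.8   41.9  599.9 -127.3]
 [ 607.7 -155.9   42.3  606.6 -157.1]
 [ 489.7 -179.    43.4  489.7 -178.6]
 [ 485.1 -149.4   43.1  485.  -148.9]]
mean [ 545.3 -153. ]
[np.float64(10.648727025977866), np.float64(10.380237277766868)]
base
[[ 516.3 -262.1   27.   516.1 -261.8]
 [ 540.5 -257.3   19.8  537.7 -256.7]
 [ 592.1 -248.1   21.5  589.3 -247.1]
 [ 618.5 -243.2   21.9  615.  -244.1]]
mean [ 564.5 -252.4]
```

The wrist view agrees with the scene view: plate centre (553.5,−190), yaw 13°; cross slat (545,−153), yaw 10.5°, top at z≈43. Next I'll go to the tilted pre-grasp pose in front of the case.

```bash
python3 - <<'E'
from h import *
R=tool(174,35); z=R.apply([0,0,1]); T=np.array([546,241.5,10])
plan([(T-188*z,R)])
E
```

```text
seg [438.8 252.8 164. ] 13
0.16 0.84 0.21 0 -0.27 0
0.18 0.84 0.19 0 -0.27 0
0.18 0.84 0.19 0 -0.27 0
0.19 0.84 0.18 0 -0.27 0
0.2 0.83 0.17 0 -0.27 0
0.21 0.84 0.17 0 -0.27 0
0.21 0.84 0.15 0 -0.27 0.01
0.22 0.84 0.14 0 -0.27 -0
0.23 0.84 0.13 0 -0.26 -0
0.24 0.84 0.12 0 -0.27 -0
0.24 0.84 0.11 0 -0.27 -0
0.24 0.84 0.1 0 -0.27 -0
0.25 0.83 0.08 0 -0.27 0
```

Request:
jog_arm --commands '[{"dx": 0.16,"dy": 0.84,"dz": 0.21,"ax": 0,"ay": -0.27,"az": 0,"gripper": 0.5},{"dx": 0.18,"dy": 0.84,"dz": 0.19,"ax": 0,"ay": -0.27,"az": 0,"gripper": 0.5},{"dx": 0.18,"dy": 0.84,"dz": 0.19,"ax": 0,"ay": -0.27,"az": 0,"gripper": 0.5},{"dx": 0.19,"dy": 0.84,"dz": 0.18,"ax": 0,"ay": -0.27,"az": 0,"gripper": 0.5},{"dx": 0.2,"dy": 0.84,"dz": 0.17,"ax": 0,"ay": -0.27,"az": 0,"gripper": 0.5},{"dx": 0.21,"dy": 0.84,"dz": 0.17,"ax": 0,"ay": -0.27,"az": 0,"gripper": 0.5},{"dx": 0.21,"dy": 0.84,"dz": 0.15,"ax": 0,"ay": -0.27,"az": 0,"gripper": 0.5}]'

```text
clock: 3.32
eef_pos: [456.7, 49.5, 213.3]
eef_rot: [3.141, 0.332, 3.039]
wrist_force: [0.7, -0.1, 0.1]
finger_gap: 47.4
finger_force: 0.0
```

Request:
jog_arm --commands '[{"dx": 0.22,"dy": 0.84,"dz": 0.14,"ax": 0,"ay": -0.27,"az": 0,"gripper": 0.5},{"dx": 0.23,"dy": 0.84,"dz": 0.13,"ax": 0,"ay": -0.27,"az": 0,"gripper": 0.5},{"dx": 0.24,"dy": 0.84,"dz": 0.12,"ax": 0,"ay": -0.27,"az": 0,"gripper": 0.5},{"dx": 0.24,"dy": 0.84,"dz": 0.11,"ax": 0,"ay": -0.27,"az": 0,"gripper": 0.5},{"dx": 0.24,"dy": 0.84,"dz": 0.1,"ax": 0,"ay": -0.27,"az": 0,"gripper": 0.5},{"dx": 0.25,"dy": 0.83,"dz": 0.08,"ax": 0,"ay": -0.27,"az": 0,"gripper": 0.5},{"dx": 0,"dy": 0,"dz": 0,"ax": 0,"ay": 0,"az": 0,"gripper": 0.5},{"dx": 0,"dy": 0,"dz": 0,"ax": 0,"ay": 0,"az": 0,"gripper": 0.5}]'

```text
clock: 4.32
eef_pos: [437.9, 252.6, 164.3]
eef_rot: [3.141, 0.612, 3.041]
wrist_force: [-0.5, 0.2, 0.6]
finger_gap: 46.9
finger_force: 0.0
```

```bash
python3 - <<'E'
from h import *
from cell import manip,cams
c=cams.camera("wrist"); np.save("pics/w2.npy",c,allow_pickle=True); cv2.imwrite("pics/w2.png",c["image"][:,:,::-1])
s=manip.read_state(); print(s["eef_pos"],s["eef_rot"],s["joints"],s["finger_gap"])
E
```

```text
[438.10100581 252.37876899 164.48318522] [3.14112337 0.61241547 3.03998195] [ 0.65557161  0.06713607  2.04338701 -0.68077388  0.67744406 -0.34968092] 46.61366806342588
```

View pics/w2.png

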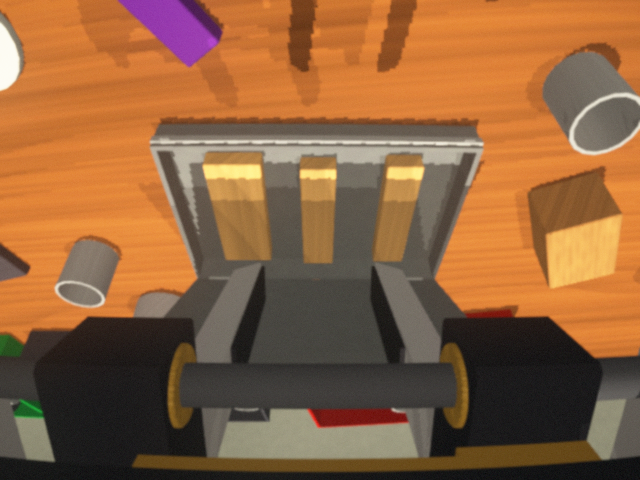

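The wrist view looks in under the lid. The middle slat's top has front corners (301,168) and (336,168) and back corners (302,262) and (333,263). The board's front is (206,166) to (263,166), and the +y slat is at x = 388–422. The front rim runs from (152,142) to (482,143).

```bash
python3 - <<'E'
from h import *
np.set_printoptions(suppress=True,precision=1)
w=load("pics/w2.npy"); d=load("pics/side0.npy")
D=lambda p:np.array(p,float)/3+[130,190]-.33
for n,b,a in(("mid",[(301,168),(336,168),(333,263),(302,262)],[(288,422),(252,440),(170,345),(203,325)]),
 ("board",[(206,166),(263,166),(270,260),(222,260)],[(377,370),(320,402),(242,305),(290,277)]),
 ("hi",[(388,167),(422,168),(404,261),(375,259)],[(208,475),(165,495),(92,392),(125,375)])):
    a=np.array(a)
    if n!="xx": a=a[[0,1,2,3]]
    X=atz(w,b,20); m=X.mean(0); v=(X[2]+X[3]-X[0]-X[1])/2
    print(n,X[:,:2].tolist(),"c",m,"len",np.linalg.norm(v),"yaw",np.degrees(np.arctan2(v[1],v[0])))
    print(tri(w,b,d,D(a)))
print(atz(w,[(152,142),(482,143)],26))
E
```

```text
mid [[495.27931625084443, 234.98144533471913], [497.8906114969857, 261.01746889046206], [618.24617053459, 249.98296982327838], [613.6556075055212, 220.59297888922703]] c [556.3 241.6  20. ] len 120.04085087943477 yaw -6.078617067353485
[[502.3 232.1  14.8]
 [510.3 258.3  10.4]
 [614.1 250.5  22.8]
 [614.3 221.   19.2]]
board [[485.8434173036754, 164.48775251238226], [490.40647844061857, 207.05796811880148], [607.4571075268777, 190.67338396205045], [603.0420748760671, 144.8462786506807]] c [546.7 176.8  20. ] len 118.50169319089467 yaw -8.743224791141362
[[496.4 156.7   8. ]
 [508.8 200.2   0.2]
 [606.8 190.5  20.6]
 [602.5 146.3  20.1]]
hi [[500.64851450448504, 299.7995066525867], [504.0372087904178, 325.3874489229595], [622.0041611760446, 317.910722122896], [615.8641466972709, 290.1547765033349]] c [560.6 308.3  20. ] len 116.90515604405122 yaw -4.199413048184293
[[503.9 298.5  20.2]
 [517.6 326.5  10.2]
 [617.3 316.   24.7]
 [616.5 289.5  20.3]]
[[455.  135.6  26. ]
 [478.8 364.4  26. ]]
```

Lengths (117–120 mm), spacing (66 mm) and z all check. I'll grasp the middle slat at (546,242.5), going in along the tool axis.

```bash
python3 - <<'E'
from h import *
R=tool(174,35); z=R.apply([0,0,1]); T=np.array([546,242.3,11])
plan([(T-48*z,R),(T-8*z,R)],step=38)
E
```

```text
seg [518.6 245.2  50.3] 4
-0 0.01 0.87 0 0 0
-0.01 0 0.88 0.01 0 0.01
0 0.01 0.87 -0 0.01 0
-0 0.01 0.88 0 -0 0
seg [541.4 242.8  17.6] 2
-0 -0 0.5 0 -0 0
-0 -0 0.5 0 -0 0
```

Request:
jog_arm --commands '[{"dx": 0,"dy": 0.01,"dz": 0.87,"ax": 0,"ay": 0,"az": 0,"gripper": 0.5},{"dx": 0,"dy": 0.01,"dz": 0.87,"ax": 0,"ay": 0,"az": 0,"gripper": 0.5},{"dx": 0,"dy": 0.01,"dz": 0.87,"ax": 0,"ay": 0,"az": 0,"gripper": 0.5},{"dx": 0,"dy": 0,"dz": 0.88,"ax": 0,"ay": 0,"az": 0,"gripper": 0.5},{"dx": 0,"dy": 0,"dz": 0,"ax": 0,"ay": 0,"az": 0,"gripper": 0.5}]'

```text
clock: 5.0
eef_pos: [518.1, 244.6, 48.6]
eef_rot: [-3.14, 0.61, 3.04]
wrist_force: [-0.1, -0.5, 0.3]
finger_gap: 47.1
finger_force: 0.0
```

Request:
jog_arm --commands '[{"dx": 0,"dy": 0,"dz": 0.5,"ax": 0,"ay": 0,"az": 0,"gripper": 0.5},{"dx": 0,"dy": 0,"dz": 0.5,"ax": 0,"ay": 0,"az": 0,"gripper": 0.5},{"dx": 0,"dy": 0,"dz": 0,"ax": 0,"ay": 0,"az": 0,"gripper": 0.5}]'

```text
clock: 5.38
eef_pos: [541.1, 243.8, 18.7]
eef_rot: [-3.141, 0.611, 3.04]
wrist_force: [-0.4, -0.2, 0.3]
finger_gap: 46.9
finger_force: 0.0
```

Request:
jog_arm --commands '[{"dx": 0,"dy": 0,"dz": 0,"ax": 0,"ay": 0,"az": 0,"gripper": 1},{"dx": 0,"dy": 0,"dz": 0,"ax": 0,"ay": 0,"az": 0,"gripper": 1},{"dx": 0,"dy": 0,"dz": 0,"ax": 0,"ay": 0,"az": 0,"gripper": 1},{"dx": 0,"dy": 0,"dz": 0,"ax": 0,"ay": 0,"az": 0,"gripper": 1}]' --squeeze 30

```text
clock: 5.88
eef_pos: [541.1, 244.7, 18.9]
eef_rot: [3.141, 0.612, 3.042]
wrist_force: [-3.1, -0.7, 8.0]
finger_gap: 27.7
finger_force: 30.0
```

```bash
python3 - <<'E'
from h import *
from cell import manip
s=manip.read_state();p=s["eef_pos"];print(p,s["eef_rot"],s["finger_gap"],s["finger_force"])
R=tool(174,35);cx=np.array([.9945,-.104,0]);u=np.array([0,0,1.])
a=p+6*u; b=a-18*cx+6*u; c=b+30*u-8*cx; e=c-90*cx+90*u
plan([(a,R),(b,R),(c,R),(e,R)],step=32)
E
```

```text
[541.13387596 244.74141709  18.92739009] [3.14107445 0.61230766 3.04180342] 27.688471663652304 29.981094002723694
seg [541.1 244.7  24.9] 1
-0.09 0 -0.12 0.02 0.01 0.02
seg [523.2 246.6  30.9] 1
0.29 -0 -0.38 -0 -0 0
seg [515.3 247.4  60.9] 1
-0.27 -0 -0.73 -0 -0 0
seg [425.8 256.8 150.9] 4
0.14 -0 -0.78 -0 -0 0
0.14 -0 -0.79 -0 -0 0
0.14 -0 -0.78 -0 -0 0
0.13 -0 -0.79 -0 -0 0
```

Request:
jog_arm --commands '[{"dx": -0.09,"dy": 0,"dz": -0.12,"ax": 0,"ay": 0,"az": 0,"gripper": 1},{"dx": 0.22,"dy": 0,"dz": -0.33,"ax": 0,"ay": 0,"az": 0,"gripper": 1},{"dx": -0.27,"dy": 0,"dz": -0.73,"ax": 0,"ay": 0,"az": 0,"gripper": 1},{"dx": 0.14,"dy": 0,"dz": -0.78,"ax": 0,"ay": 0,"az": 0,"gripper": 1},{"dx": 0.14,"dy": 0,"dz": -0.78,"ax": 0,"ay": 0,"az": 0,"gripper": 1},{"dx": 0.14,"dy": 0,"dz": -0.78,"ax": 0,"ay": 0,"az": 0,"gripper": 1},{"dx": 0.14,"dy": 0,"dz": -0.78,"ax": 0,"ay": 0,"az": 0,"gripper": 1},{"dx": 0,"dy": 0,"dz": 0,"ax": 0,"ay": 0,"az": 0,"gripper": 1},{"dx": 0,"dy": 0,"dz": 0,"ax": 0,"ay": 0,"az": 0,"gripper": 1}]'

```text
clock: 7.0
eef_pos: [429.0, 255.6, 148.6]
eef_rot: [-3.141, 0.611, 3.042]
wrist_force: [0.5, -0.5, -0.2]
finger_gap: 27.6
finger_force: 30.0
```

```bash
python3 - <<'E'
from h import *
from cell import manip,cams
c=cams.camera("wrist"); np.save("pics/w3.npy",c,allow_pickle=True)
cv2.imwrite("pics/w3.png",cv2.resize(c["image"][100:400,120:520,::-1],None,fx=2,fy=2))
s=manip.read_state();print(s["eef_pos"],s["eef_rot"],s["joints"],s["finger_gap"],s["wrist_force"],s["moment"])
E
```

```text
[429.07035466 255.40471642 148.28110153] [-3.14055327  0.61018993  3.04233449] [ 0.67523519  0.08495726  2.06839163 -0.7181979   0.65623548 -0.28904946] 27.523919875954654 [ 0.36571891 -0.12138062  0.05768182] [ 0.11256987  0.25849777 -0.0173315 ]
```

View pics/w3.png

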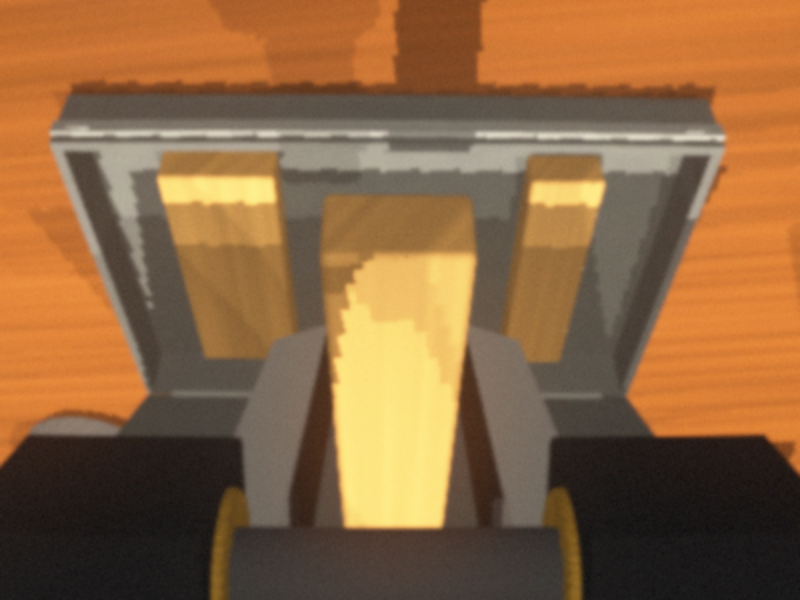

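The slat is held well, with its front face at crop (322–475, 197–253). The board and spare look undisturbed. I'll check the in-hand offset from the front face, then plan the placing.

```bash
python3 - <<'E'
from h import *
np.set_printoptions(suppress=True,precision=2)
w=load("pics/w3.npy");k,dc=K(w)
px=np.array([(322,252),(475,254),(472,197),(325,197)],float)/2+[120,100]
# assume level slat: z of top from TCP: bottom 14.8 below tcp
p=np.array([429.07,255.4,148.4]); cx=np.array([.9945,-.104]); cy=np.array([.104,.9945])
for q,z in((px[:2],p[2]-14.8+16),(px[2:],p[2]-14.8)):
    X=atz(w,q,z)[:,:2]-p[:2]; print("along",X@cx,"lat",X@cy)
ok,r,t=cv2.solvePnP(np.array([(-14,0,16),(14,0,16),(14,0,0),(-14,0,0)],float),px,k,dc,flags=cv2.SOLVEPNP_IPPE)
W=np.array(w["world_to_cam"]); print((W[:3,:3].T@(t.ravel()-W[:3,3])-p), W[:3,:3].T@cv2.Rodrigues(r)[0])
# place: slat centre C yaw 11
y=np.radians(11); ax=np.array([np.cos(y),np.sin(y)])
E
```

```text
along [-43.34 -42.96] lat [-12.18  14.44]
along [-40.82 -40.65] lat [ 15.   -12.67]
[-37.06   5.09 -18.08] [[ 0.1  -0.99 -0.11]
 [ 0.99  0.1   0.01]
 [ 0.   -0.11  0.99]]
```

The in-hand slat centre is about 16.5 mm beyond the TCP. The last joint could run out of range for this lean at the plate, so I'll fit a quick kinematic model from the states logged so far and check reach before moving.

```bash
cat > kin.py <<'E'
from h import *
from scipy.optimize import least_squares
LO=np.array([-3.03,-.79,.23,-1.04,0,-2.55]);HI=np.array([3.03,2.21,2.52,4.18,3.07,2.55])
def fk(q,P):
    a,h,L1,L2,e,d=P
    b=Ro.from_euler('z',q[0]); f=b*Ro.from_euler('y',q[1]+q[2])
    R=f*Ro.from_euler('ZYZ',[q[3],q[4],q[5]+np.pi/2])
    wc=b.apply([a,0,h])+(b*Ro.from_euler('y',q[1])).apply([0,0,L1])+f.apply([e,0,L2])
    return wc+R.apply([0,0,d]),R
DAT=[([-1.24657,.300459,1.521585,0,1.320672,-.066579],[209.45,-508.29,213.0],[-3.1405,0,.3908]),
([-.448736,.182265,1.533038,-.00017,1.426698,-1.916794],[478.73,-189.93,270.8],[-3.14157,0,3.03888]),
([.6555716,.06713607,2.04338701,-.68077388,.67744406,-.34968],[438.1,252.38,164.48],[3.1411,.6124,3.04]),
([.675235,.084957,2.068392,-.718198,.656235,-.289049],[429.07,255.4,148.28],[-3.14055,.61019,3.04233])]
def fit():
    r=least_squares(lambda P:np.concatenate([fk(q,P)[0]-p for q,p,_ in DAT]+[P*0]),[0,350,400,400,0,200])
    return r.x,np.abs(r.fun[:len(DAT)*3]).max()
P,ERR=fit()
def ik(p,R,q0):
    best=None
    for s in [q0]+[np.random.default_rng(i).uniform(LO,HI) for i in range(12)]:
        def f(q):
            x,r=fk(q,P); return np.r_[(x-p)/100,(r.inv()*R).as_rotvec()]
        o=least_squares(f,np.clip(s,LO+1e-3,HI-1e-3),bounds=(LO,HI))
        if o.cost<1e-8: return o.x
    return None
E
python3 - <<'E'
from kin import *
np.set_printoptions(suppress=True,precision=3)
print(P,ERR,[np.degrees((fk(q,P)[1].inv()*Ro.from_euler('xyz',r)).magnitude()) for q,_,r in DAT])
q=np.array(DAT[-1][0])
for hd,tcp in((191.3,(545.9,-230.7,43.8)),(11.3,(578.3,-224.3,43.8))):
  for t in(20,28,35): print(hd,t,ik(np.array(tcp),tool(hd,t),q))
print("board")
for hd in(102,-78):
  v=np.array([np.cos(np.radians(hd+180)),np.sin(np.radians(hd+180)),0])
  for t in(25,35): print(hd,t,ik(np.array((553.7,-190.5,60))-16*v,tool(hd,t),q))
E
```

```text
[ 72.971 119.853 366.701 376.267 -13.423 172.059] 34.521047732529894 [np.float64(0.004586840727336267), np.float64(0.025279583907912306), np.float64(0.0023095675414953917), np.float64(0.00039515693701358675)]
191.3 20 [-0.461  0.506  1.774  0.372  0.613 -2.507]
191.3 28 None
191.3 35 None
11.3 20 [-0.323  0.796  1.281 -0.174  1.373  1.112]
11.3 28 [-0.307  0.859  1.197 -0.229  1.523  1.129]
11.3 35 [-0.295  0.916  1.124 -0.275  1.651  1.135]
board
102 25 [-0.191  0.489  1.766 -0.577  0.794 -0.009]
102 35 [-0.147  0.494  1.809 -0.847  0.8    0.241]
-78 25 [-0.451  0.696  1.425  0.352  1.315  2.34 ]
-78 35 [-0.483  0.756  1.366  0.461  1.453  2.292]
```

The model's orientation part is exact. Leaning outward (heading 11.3°) is reachable, while leaning towards the robot would break the joint-6 range. I'll upright the tool, spin it, then lean again over the plate.

```bash
python3 - <<'E'
from h import *
plan([((440,60,250),tool(174.3,0)),((560,-224,240),tool(11.3,0)),((578.3,-224.3,90),tool(11.3,35))],step=38,deg=9.8)
E
```

```text
seg [440.  60. 250.] 6
-0.35 -0.81 -0.27 -0 0.58 -0
-0.31 -0.8 -0.31 -0 0.59 -0
-0.29 -0.81 -0.34 -0 0.58 -0
-0.24 -0.8 -0.37 -0 0.58 -0
-0.21 -0.81 -0.39 -0 0.58 -0
-0.17 -0.81 -0.4 -0 0.59 -0
seg [ 560. -224.  240.] 17
-0.22 -0.4 0.01 -0 0 0.96
-0.28 -0.35 0.02 -0 0 0.96
-0.33 -0.31 0.01 -0 0 0.96
-0.39 -0.24 0.02 -0 0 0.95
-0.41 -0.18 0.01 -0 0 0.96
-0.44 -0.1 0.02 -0 0 0.96
-0.46 -0.03 0.01 -0 0 0.96
-0.45 0.04 0.02 -0 0 0.96
-0.44 0.12 0.01 -0 0 0.96
-0.41 0.19 0.02 -0 0 0.96
-0.37 0.26 0.01 0 0.01 0.96
-0.33 0.31 0.02 -0 -0 0.95
-0.26 0.37 0.01 -0 -0 0.96
-0.21 0.4 0.01 -0 -0 0.96
-0.13 0.44 0.02 -0 -0 0.96
-0.06 0.45 0.01 -0 -0 0.96
0.01 0.45 0.02 -0.01 0 0.96
seg [ 578.3 -224.3   90. ] 4
0.11 0.02 0.94 0 -0.88 -0
0.26 0.03 0.9 0 -0.87 -0
0.39 0.02 0.86 0 -0.88 -0
0.51 0.02 0.79 0 -0.87 -0
```

Request:
jog_arm --commands '[{"dx": 0.65,"dy": 0,"dz": -0.46,"ax": 0,"ay": 0,"az": 0,"gripper": 1},{"dx": -0.35,"dy": -0.81,"dz": -0.27,"ax": 0,"ay": 0.58,"az": 0,"gripper": 1},{"dx": -0.31,"dy": -0.8,"dz": -0.31,"ax": 0,"ay": 0.59,"az": 0,"gripper": 1},{"dx": -0.29,"dy": -0.81,"dz": -0.34,"ax": 0,"ay": 0.58,"az": 0,"gripper": 1},{"dx": -0.24,"dy": -0.8,"dz": -0.37,"ax": 0,"ay": 0.58,"az": 0,"gripper": 1},{"dx": -0.21,"dy": -0.81,"dz": -0.39,"ax": 0,"ay": 0.58,"az": 0,"gripper": 1},{"dx": -0.17,"dy": -0.81,"dz": -0.4,"ax": 0,"ay": 0.59,"az": 0,"gripper": 1},{"dx": 0,"dy": 0,"dz": 0,"ax": 0,"ay": 0,"az": 0,"gripper": 1}]'

```text
clock: 8.05
eef_pos: [408.2, 64.5, 249.2]
eef_rot: [-3.138, 0.01, 3.035]
wrist_force: [0.2, 1.0, -1.3]
finger_gap: 27.7
finger_force: 30.0
```

```bash
python3 - <<'E'
from h import *
plan([((565,-224,240),tool(11.3,0))],step=38,deg=9.8)
E
```

```text
seg [ 565. -224.  240.] 17
-0.27 -0.4 0.02 0 0 0.96
-0.34 -0.34 0.02 0.01 0 0.95
-0.39 -0.29 0.01 0.01 0.01 0.96
-0.43 -0.22 0.02 -0 -0 0.96
-0.46 -0.14 0.02 0 0 0.95
-0.48 -0.06 0.02 0.01 0 0.96
-0.48 0.02 0.01 0 0.01 0.96
-0.48 0.09 0.02 0.01 -0 0.95
-0.44 0.18 0.02 0 -0 0.96
-0.42 0.24 0.02 0.01 0 0.96
-0.37 0.32 0.01 0 0 0.95
-0.31 0.37 0.02 0.01 0.01 0.96
-0.25 0.41 0.01 0 -0 0.95
-0.17 0.45 0.02 0.01 0 0.96
-0.1 0.47 0.01 0 0 0.96
-0.01 0.49 0.02 0.01 0.01 0.95
0.06 0.47 0.01 0 -0 0.96
```

Request:
jog_arm --commands '[{"dx": -0.27,"dy": -0.4,"dz": 0.02,"ax": 0,"ay": 0,"az": 0.96,"gripper": 1},{"dx": -0.34,"dy": -0.34,"dz": 0.02,"ax": 0,"ay": 0,"az": 0.95,"gripper": 1},{"dx": -0.39,"dy": -0.29,"dz": 0.01,"ax": 0,"ay": 0,"az": 0.96,"gripper": 1},{"dx": -0.43,"dy": -0.22,"dz": 0.02,"ax": 0,"ay": 0,"az": 0.96,"gripper": 1},{"dx": -0.46,"dy": -0.14,"dz": 0.02,"ax": 0,"ay": 0,"az": 0.95,"gripper": 1},{"dx": -0.48,"dy": -0.06,"dz": 0.02,"ax": 0,"ay": 0,"az": 0.96,"gripper": 1},{"dx": -0.48,"dy": 0.02,"dz": 0.01,"ax": 0,"ay": 0,"az": 0.96,"gripper": 1},{"dx": -0.48,"dy": 0.09,"dz": 0.02,"ax": 0,"ay": 0,"az": 0.95,"gripper": 1},{"dx": -0.44,"dy": 0.18,"dz": 0.02,"ax": 0,"ay": 0,"az": 0.96,"gripper": 1}]'

```text
clock: 9.18
eef_pos: [491.0, -85.7, 243.0]
eef_rot: [3.131, 0.004, 1.531]
wrist_force: [-0.2, 0.5, -0.5]
finger_gap: 27.8
finger_force: 30.0
```

Request:
jog_arm --commands '[{"dx": -0.42,"dy": 0.24,"dz": 0.02,"ax": 0,"ay": 0,"az": 0.96,"gripper": 1},{"dx": -0.37,"dy": 0.32,"dz": 0.01,"ax": 0,"ay": 0,"az": 0.95,"gripper": 1},{"dx": -0.31,"dy": 0.37,"dz": 0.02,"ax": 0,"ay": 0,"az": 0.96,"gripper": 1},{"dx": -0.25,"dy": 0.41,"dz": 0.01,"ax": 0,"ay": 0,"az": 0.95,"gripper": 1},{"dx": -0.17,"dy": 0.45,"dz": 0.02,"ax": 0,"ay": 0,"az": 0.96,"gripper": 1},{"dx": -0.1,"dy": 0.47,"dz": 0.01,"ax": 0,"ay": 0,"az": 0.96,"gripper": 1},{"dx": -0.01,"dy": 0.49,"dz": 0.02,"ax": 0,"ay": 0,"az": 0.95,"gripper": 1},{"dx": 0.06,"dy": 0.47,"dz": 0.01,"ax": 0,"ay": 0,"az": 0.96,"gripper": 1},{"dx": 0,"dy": 0,"dz": 0,"ax": 0,"ay": 0,"az": 0,"gripper": 1}]'

```text
clock: 10.3
eef_pos: [565.1, -221.1, 239.1]
eef_rot: [3.136, -0.008, 0.202]
wrist_force: [-0.1, -0.2, -0.9]
finger_gap: 27.2
finger_force: 30.0
```

```bash
python3 - <<'E'
from h import *
plan([((578.3,-224.3,90),tool(11.3,35)),((578.3,-224.3,48),tool(11.3,35))],step=38,deg=9.8)
E
```

```text
seg [ 578.3 -224.3   90. ] 4
0.07 0.03 0.93 0.01 -0.89 0
0.21 0.03 0.91 0.01 -0.88 0.01
0.35 0.04 0.87 0.01 -0.89 0
0.48 0.03 0.8 0.01 -0.89 0.01
seg [ 578.3 -224.3   48. ] 2
0.3 0 0.43 -0 0 -0
0.3 0 0.43 -0 0 -0
```

Request:
jog_arm --commands '[{"dx": 0.07,"dy": 0.03,"dz": 0.93,"ax": 0.01,"ay": -0.89,"az": 0,"gripper": 1},{"dx": 0.21,"dy": 0.03,"dz": 0.91,"ax": 0.01,"ay": -0.88,"az": 0.01,"gripper": 1},{"dx": 0.35,"dy": 0.04,"dz": 0.87,"ax": 0.01,"ay": -0.89,"az": 0,"gripper": 1},{"dx": 0.48,"dy": 0.03,"dz": 0.8,"ax": 0.01,"ay": -0.89,"az": 0.01,"gripper": 1},{"dx": 0,"dy": 0,"dz": 0,"ax": 0,"ay": 0,"az": 0,"gripper": 1},{"dx": 0,"dy": 0,"dz": 0,"ax": 0,"ay": 0,"az": 0,"gripper": 1}]'

```text
clock: 11.05
eef_pos: [579.0, -223.8, 93.7]
eef_rot: [3.14, 0.605, 0.198]
wrist_force: [0.3, -0.2, 0.1]
finger_gap: 27.4
finger_force: 30.0
```

```bash
python3 - <<'E'
from h import *
from cell import manip,cams
c=cams.camera("wrist"); np.save("pics/w4.npy",c,allow_pickle=True)
cv2.imwrite("pics/w4.png",c["image"][:,:,::-1])
s=manip.read_state();print(s["eef_pos"],np.degrees(s["eef_rot"]),s["joints"])
plan([((578.3,-224.3,48),tool(11.3,35))])
E
```

```text
[ 579.23818525 -224.25601063   95.29855496] [179.82884671  34.55440286  11.2499843 ] [-0.31071159  0.90750814  0.9620019  -0.28974636  1.80298005  1.07286315]
seg [ 578.3 -224.3   48. ] 2
0.33 -0 0.49 0.01 -0.02 -0
0.32 -0.01 0.5 0 -0.02 -0
```

View pics/w4.png

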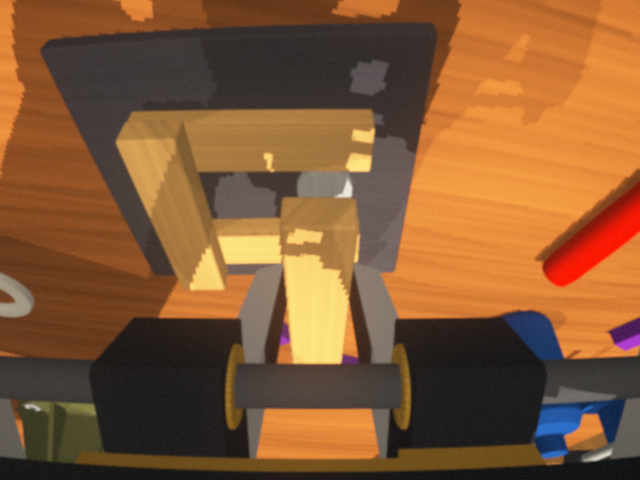

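The wrist view shows the held slat over the bare end, with its front corners at (283,200)–(358,229), parallel to the cross slat and clear of the magnet at (325,187). Lowering now.

Request:
jog_arm --commands '[{"dx": 0.33,"dy": 0,"dz": 0.48,"ax": 0,"ay": -0.03,"az": 0,"gripper": 1},{"dx": 0.32,"dy": 0,"dz": 0.48,"ax": 0,"ay": -0.02,"az": 0,"gripper": 1},{"dx": 0,"dy": 0,"dz": 0,"ax": 0,"ay": 0,"az": 0,"gripper": 1},{"dx": 0,"dy": 0,"dz": 0,"ax": 0,"ay": 0,"az": 0,"gripper": 1}]'

```text
clock: 11.6
eef_pos: [577.5, -224.2, 45.4]
eef_rot: [3.141, 0.618, 0.197]
wrist_force: [-0.2, -0.3, 0.0]
finger_gap: 27.8
finger_force: 30.0
```

```bash
python3 - <<'E'
from h import *
from cell import manip
for i in range(2):
    s=manip.read_state();print(s["eef_pos"],np.degrees(s["eef_rot"]),s["wrist_force"])
plan([((578.3,-224.3,43.5),tool(11.3,35))])
# check of held slat in w4 (tcp 578.9,-224.1,94.5)
w=load("pics/w4.npy"); p=np.array([578.9,-224.1]); a=np.radians(11.3)
X=atz(w,[(283,227),(358,229)],94.5+1.2)[:,:2]-p; print(X@[np.cos(a),np.sin(a)],X@[-np.sin(a),np.cos(a)])
E
```

```text
[ 577.5407989  -224.24881083   45.42279976] [179.98642906  35.4227578   11.25969258] [-0.22609867 -0.26870107  0.04981882]
[ 577.5407989  -224.24881083   45.42279976] [179.98642906  35.4227578   11.25969258] [-0.22609867 -0.26870107  0.04981882]
seg [ 578.3 -224.3   43.5] 1
0.04 0 0.03 -0 0.04 -0
[43.94202586 42.92281003] [ 12.5758624  -13.46201747]
```

Request:
jog_arm --commands '[{"dx": 0.03,"dy": 0,"dz": 0.04,"ax": 0,"ay": 0.03,"az": 0,"gripper": 1},{"dx": 0.015,"dy": 0,"dz": 0.02,"ax": 0,"ay": 0,"az": 0,"gripper": 1},{"dx": 0,"dy": 0,"dz": 0,"ax": 0,"ay": 0,"az": 0,"gripper": 1}]'

```text
clock: 11.98
eef_pos: [577.7, -224.2, 42.7]
eef_rot: [3.141, 0.613, 0.196]
wrist_force: [-0.6, -0.0, -0.2]
finger_gap: 27.6
finger_force: 30.0
```

Request:
jog_arm --commands '[{"dx": 0.015,"dy": 0,"dz": 0.02,"ax": 0,"ay": 0,"az": 0,"gripper": 1},{"dx": 0,"dy": 0,"dz": 0,"ax": 0,"ay": 0,"az": 0,"gripper": 1}]'

```text
clock: 12.22
eef_pos: [577.8, -224.2, 42.1]
eef_rot: [3.141, 0.613, 0.196]
wrist_force: [-0.6, 0.6, 4.2]
finger_gap: 27.7
finger_force: 30.0
```

Contact. Opening and backing out along the tool axis.

Request:
jog_arm --commands '[{"dx": 0,"dy": 0,"dz": 0,"ax": 0,"ay": 0,"az": 0,"gripper": 0.5},{"dx": 0,"dy": 0,"dz": 0,"ax": 0,"ay": 0,"az": 0,"gripper": 0.5},{"dx": 0,"dy": 0,"dz": 0,"ax": 0,"ay": 0,"az": 0,"gripper": 0.5},{"dx": 0,"dy": 0,"dz": -0.6,"ax": 0,"ay": 0,"az": 0,"gripper": 0.5},{"dx": 0,"dy": 0,"dz": -0.9,"ax": 0,"ay": 0,"az": 0,"gripper": 0.4},{"dx": 0,"dy": 0,"dz": -0.9,"ax": 0,"ay": 0,"az": 0,"gripper": 0.4},{"dx": 0,"dy": 0,"dz": -0.9,"ax": 0,"ay": 0,"az": 0,"gripper": 0.36},{"dx": 0,"dy": 0,"dz": 0,"ax": 0,"ay": 0,"az": 0,"gripper": 0.36}]'

```text
clock: 13.22
eef_pos: [653.5, -209.1, 151.1]
eef_rot: [3.139, 0.609, 0.196]
wrist_force: [-0.5, 0.1, -0.7]
finger_gap: 60.3
finger_force: 0.0
```

```bash
python3 - <<'E'
from h import *
from cell import manip,cams
for n in("wrist","scene"):
    c=cams.camera(n); np.save(f"pics/{n}5.npy",c,allow_pickle=True)
s=manip.read_state();print(s["eef_pos"],np.degrees(s["eef_rot"]))
a=load("pics/scene5.npy")["image"];b=load("pics/wrist5.npy")["image"]
A=cv2.resize(a[225:375,205:365,::-1],(400,375)); B=cv2.resize(b[:,:,::-1],(400,300))
im=np.zeros((375,800,3),np.uint8); im[:,:400]=A; im[:300,400:]=B; cv2.imwrite("pics/m5.png",im)
plan([((470,-60,250),tool(101,0)),((430,110,240),tool(174,0))],deg=9.8)
E
```

```text
[ 651.76691194 -209.35903522  148.24936609] [-179.99003734   35.19092483   11.2793738 ]
seg [470. -60. 250.] 10
-0.45 -0.46 0.01 -0.27 0.28 -0.87
-0.38 -0.51 -0.04 -0.28 0.27 -0.86
-0.29 -0.57 -0.08 -0.27 0.28 -0.87
-0.2 -0.59 -0.12 -0.28 0.27 -0.87
-0.1 -0.62 -0.15 -0.27 0.28 -0.86
0 -0.61 -0.19 -0.28 0.27 -0.87
0.1 -0.6 -0.21 -0.27 0.28 -0.87
0.2 -0.56 -0.23 -0.28 0.28 -0.86
0.3 -0.51 -0.25 -0.27 0.27 -0.87
0.37 -0.45 -0.26 -0.28 0.28 -0.86
seg [430. 110. 240.] 8
0.55 -0.02 0.03 0 -0 -0.91
0.54 0.06 0.03 0 -0 -0.92
0.52 0.15 0.04 0 -0 -0.91
0.5 0.23 0.03 0 0 -0.91
0.45 0.31 0.03 0 0 -0.92
0.4 0.38 0.03 0 0 -0.91
0.33 0.43 0.03 0 0 -0.91
0.26 0.48 0.04 0 0 -0.91
```

View pics/m5.png

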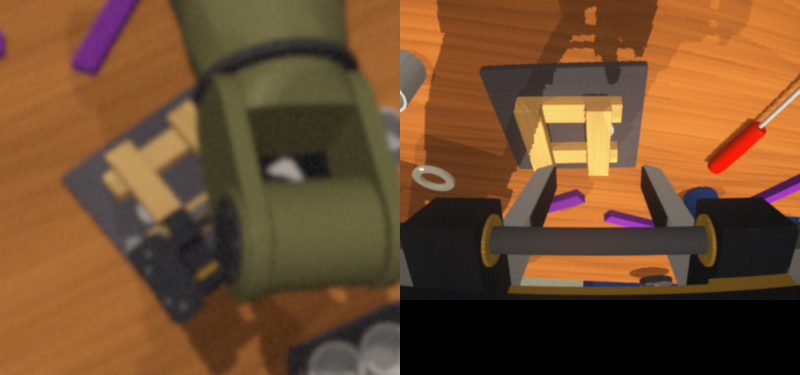

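The slat lies across the bare end, parallel to the cross slat (right panel, around (597,140)). Now going back for the board.

Request:
jog_arm --commands '[{"dx": -0.45,"dy": -0.46,"dz": 0.01,"ax": -0.27,"ay": 0.28,"az": -0.87,"gripper": 0.36},{"dx": -0.38,"dy": -0.51,"dz": -0.04,"ax": -0.28,"ay": 0.27,"az": -0.86,"gripper": 0.36},{"dx": -0.29,"dy": -0.57,"dz": -0.08,"ax": -0.27,"ay": 0.28,"az": -0.87,"gripper": 0.36},{"dx": -0.2,"dy": -0.59,"dz": -0.12,"ax": -0.28,"ay": 0.27,"az": -0.87,"gripper": 0.36},{"dx": -0.1,"dy": -0.62,"dz": -0.15,"ax": -0.27,"ay": 0.28,"az": -0.86,"gripper": 0.36},{"dx": 0,"dy": -0.61,"dz": -0.19,"ax": -0.28,"ay": 0.27,"az": -0.87,"gripper": 0.36},{"dx": 0.1,"dy": -0.6,"dz": -0.21,"ax": -0.27,"ay": 0.28,"az": -0.87,"gripper": 0.36},{"dx": 0.2,"dy": -0.56,"dz": -0.23,"ax": -0.28,"ay": 0.28,"az": -0.86,"gripper": 0.36},{"dx": 0.3,"dy": -0.51,"dz": -0.25,"ax": -0.27,"ay": 0.27,"az": -0.87,"gripper": 0.36},{"dx": 0.37,"dy": -0.45,"dz": -0.26,"ax": -0.28,"ay": 0.28,"az": -0.86,"gripper": 0.36}]'

```text
clock: 14.58
eef_pos: [468.5, -59.5, 250.1]
eef_rot: [3.14, -0.002, 1.766]
wrist_force: [-0.5, -0.0, 0.3]
finger_gap: 60.0
finger_force: 0.0
```

```bash
python3 - <<'E'
from h import *
R=tool(173.5,30); z=R.apply([0,0,1]); T=np.array([534.6,177.7,10.5])
plan([(T-188*z,R)],deg=9.5)
E
```

```text
seg [441.2 188.3 173.3] 9
0.69 0.06 0.21 -0.21 -0.29 -0.78
0.69 0.14 0.19 -0.21 -0.29 -0.79
0.66 0.24 0.15 -0.21 -0.28 -0.78
0.64 0.31 0.14 -0.2 -0.29 -0.79
0.6 0.4 0.11 -0.21 -0.29 -0.78
0.54 0.47 0.11 -0.21 -0.29 -0.79
0.47 0.54 0.09 -0.21 -0.28 -0.78
0.41 0.59 0.1 -0.21 -0.29 -0.79
0.32 0.64 0.1 -0.21 -0.29 -0.78
```

Request:
jog_arm --commands '[{"dx": 0.69,"dy": 0.06,"dz": 0.21,"ax": -0.21,"ay": -0.29,"az": -0.78,"gripper": 0.36},{"dx": 0.69,"dy": 0.14,"dz": 0.19,"ax": -0.21,"ay": -0.29,"az": -0.79,"gripper": 0.36},{"dx": 0.66,"dy": 0.24,"dz": 0.15,"ax": -0.21,"ay": -0.28,"az": -0.78,"gripper": 0.36},{"dx": 0.64,"dy": 0.31,"dz": 0.14,"ax": -0.2,"ay": -0.29,"az": -0.79,"gripper": 0.36},{"dx": 0.6,"dy": 0.4,"dz": 0.11,"ax": -0.21,"ay": -0.29,"az": -0.78,"gripper": 0.36},{"dx": 0.54,"dy": 0.47,"dz": 0.11,"ax": -0.21,"ay": -0.29,"az": -0.79,"gripper": 0.36},{"dx": 0.47,"dy": 0.54,"dz": 0.09,"ax": -0.21,"ay": -0.28,"az": -0.78,"gripper": 0.36},{"dx": 0.41,"dy": 0.59,"dz": 0.1,"ax": -0.21,"ay": -0.29,"az": -0.79,"gripper": 0.36},{"dx": 0.32,"dy": 0.64,"dz": 0.1,"ax": -0.21,"ay": -0.29,"az": -0.78,"gripper": 0.36},{"dx": 0,"dy": 0,"dz": 0,"ax": 0,"ay": 0,"az": 0,"gripper": 0.36}]'

```text
clock: 15.82
eef_pos: [442.3, 187.5, 171.7]
eef_rot: [-3.138, 0.521, 3.028]
wrist_force: [0.1, -0.5, 0.7]
finger_gap: 60.0
finger_force: 0.0
```

```bash
python3 - <<'E'
from h import *
from cell import manip,cams
np.set_printoptions(suppress=True,precision=1)
w=cams.camera("wrist"); np.save("pics/w6.npy",w,allow_pickle=True)
# wood mask, split by known neighbours: project expected board edges and look for colour transitions along case y at several case x
im=cv2.cvtColor(w["image"],cv2.COLOR_RGB2HSV).astype(float)
cx=np.array([.9945,-.104]);cy=np.array([.104,.9945]);c0=np.array([549.5,176.])
for x in(-40,-25,-10,5,20,35):
    t=np.arange(-40,40.1,.25); P=np.c_[c0+x*cx+t[:,None]*cy,np.full(len(t),20.)]
    u=proj(w,P); s=cv2.remap(im[:,:,1].astype(np.float32),u[:,0].astype(np.float32)[None],u[:,1].astype(np.float32)[None],cv2.INTER_LINEAR)[0]
    m=t[s>90]; print(x,m.min() if len(m) else None,m.max() if len(m) else None,len(m)*.25,u[len(t)//2])
R=tool(173.5,30); z=R.apply([0,0,1]); T=np.array([534.6,177.7,10.5])
plan([(T-44*z,R),(T-8*z,R)],step=36.5)
E
```

```text
-40 -22.25 22.5 45.0 [317.8 188.9]
-25 -22.5 22.25 45.0 [318.  203.3]
-10 -22.5 22.25 45.0 [318.2 216.8]
5 -22.75 22.0 45.0 [318.4 229.6]
20 -23.0 21.75 45.0 [318.5 241.7]
35 -23.0 21.5 44.75 [318.7 253.2]
seg [512.7 180.2  48.6] 4
0.01 0.01 0.89 -0.01 -0 -0
0 0.01 0.89 -0 -0.01 -0.01
0.01 0.01 0.89 -0.01 0 -0
0.01 0 0.89 -0 -0 -0.01
seg [530.6 178.2  17.4] 1
0 0 0.9 -0 -0 0
```

Image code confirms the board is centred to within 1 mm with yaw of about −6.6° and width 45 mm. Going in.

Request:
jog_arm --commands '[{"dx": 0.01,"dy": 0.01,"dz": 0.89,"ax": 0,"ay": 0,"az": 0,"gripper": 0.36},{"dx": 0,"dy": 0.01,"dz": 0.89,"ax": 0,"ay": 0,"az": 0,"gripper": 0.36},{"dx": 0.01,"dy": 0.01,"dz": 0.89,"ax": 0,"ay": 0,"az": 0,"gripper": 0.36},{"dx": 0.01,"dy": 0,"dz": 0.89,"ax": 0,"ay": 0,"az": 0,"gripper": 0.36},{"dx": 0,"dy": 0,"dz": 0.45,"ax": 0,"ay": 0,"az": 0,"gripper": 0.36},{"dx": 0,"dy": 0,"dz": 0.4,"ax": 0,"ay": 0,"az": 0,"gripper": 0.36},{"dx": 0,"dy": 0,"dz": 0,"ax": 0,"ay": 0,"az": 0,"gripper": 0.36}]'

```text
clock: 16.75
eef_pos: [531.0, 176.7, 19.7]
eef_rot: [-3.14, 0.522, 3.022]
wrist_force: [0.6, -0.3, -0.1]
finger_gap: 60.0
finger_force: 0.0
```

```bash
python3 - <<'E'
from h import *
w=load("pics/w6.npy"); im=cv2.cvtColor(w["image"],cv2.COLOR_RGB2HSV).astype(np.float32)
cx=np.array([.9945,-.104]);cy=np.array([.104,.9945]);c0=np.array([549.5,176.])
for y in(-10,0,10):
    for z in(20,4):
        t=np.arange(-80,80.1,.5); P=np.c_[c0+y*cy+t[:,None]*cx,np.full(len(t),float(z))]
        u=proj(w,P).astype(np.float32); s=cv2.remap(im[:,:,1],u[:,0][None],u[:,1][None],cv2.INTER_LINEAR)[0]
        v=cv2.remap(im[:,:,2],u[:,0][None],u[:,1][None],cv2.INTER_LINEAR)[0]; g=np.diff(v)
        m=t[(s>90)]; print(y,z,m.min(),m.max(),"steps",[(t[i],round(float(g[i]))) for i in np.argsort(-abs(g))[:6]])
from cell import manip
s=manip.read_state();print(s["eef_pos"],s["wrist_force"])
E
```

```text
-10 20 -73.5 56.5 steps [(np.float64(-64.0), 21), (np.float64(-65.0), 16), (np.float64(-64.5), 16), (np.float64(-63.5), 15), (np.float64(-75.5), -13), (np.float64(-49.5), -12)]
-10 4 -62.5 75.5 steps [(np.float64(-74.0), -24), (np.float64(-73.5), -22), (np.float64(-77.5), 22), (np.float64(-77.0), 21), (np.float64(-76.5), 21), (np.float64(-52.5), 19)]
0 20 -73.5 56.5 steps [(np.float64(-64.0), 18), (np.float64(-64.5), 16), (np.float64(-65.0), 15), (np.float64(-63.5), 15), (np.float64(-76.5), -14), (np.float64(-76.0), -12)]
0 4 -62.5 75.5 steps [(np.float64(-74.5), -23), (np.float64(-77.0), 20), (np.float64(-77.5), 19), (np.float64(-74.0), -18), (np.float64(-52.5), 17), (np.float64(-75.0), -17)]
10 20 -73.5 56.5 steps [(np.float64(-63.5), 17), (np.float64(-64.0), 17), (np.float64(-64.5), 15), (np.float64(-75.5), -15), (np.float64(-76.0), -13), (np.float64(-76.5), -12)]
10 4 -62.5 75.0 steps [(np.float64(-73.5), -27), (np.float64(-77.0), 23), (np.float64(-74.0), -22), (np.float64(-77.5), 21), (np.float64(-76.5), 18), (np.float64(-74.5), -17)]
[530.97497893 176.71137266  19.69950101] [ 0.57579623 -0.25004144 -0.05756837]
```

Request:
jog_arm --commands '[{"dx": 0,"dy": 0.01,"dz": 0.06,"ax": 0,"ay": 0,"az": 0,"gripper": 0.36},{"dx": 0,"dy": 0,"dz": 0,"ax": 0,"ay": 0,"az": 0,"gripper": 1},{"dx": 0,"dy": 0,"dz": 0,"ax": 0,"ay": 0,"az": 0,"gripper": 1},{"dx": 0,"dy": 0,"dz": 0,"ax": 0,"ay": 0,"az": 0,"gripper": 1},{"dx": 0,"dy": 0,"dz": 0,"ax": 0,"ay": 0,"az": 0,"gripper": 1}]' --squeeze 35

```text
clock: 17.38
eef_pos: [532.5, 178.6, 18.9]
eef_rot: [-3.14, 0.525, 3.025]
wrist_force: [-2.8, -2.0, 5.6]
finger_gap: 43.5
finger_force: 35.0
```

```bash
python3 - <<'E'
from h import *
from cell import manip
s=manip.read_state();p=s["eef_pos"];print(p,s["eef_rot"],s["finger_gap"])
R=Ro.from_euler('xyz',s["eef_rot"]);cx=np.array([.9945,-.104,0]);u=np.array([0,0,1.])
a=p+6*u; b=a-12*cx+6*u; c=b+30*u-8*cx; e=c-118*cx+80*u
plan([(a,R),(b,R),(c,R),(e,R)],step=36)
E
```

```text
[532.46423514 178.64431827  18.86641227] [-3.14027016  0.52473158  3.02495018] 43.516145856946444
seg [532.5 178.6  24.9] 1
-0.08 -0 -0.13 0 0 0
seg [520.5 179.9  30.9] 1
0.19 -0 -0.28 0 0 0
seg [512.6 180.7  60.9] 1
-0.2 -0.01 -0.75 0 0 0
seg [395.2 193.  140.9] 4
0.39 -0.01 -0.8 0 0 0
0.38 -0.01 -0.8 0 0 0
0.39 -0.01 -0.81 0 0 0
0.39 -0.01 -0.8 0 0 0
```

Request:
jog_arm --commands '[{"dx": -0.08,"dy": 0,"dz": -0.13,"ax": 0,"ay": 0,"az": 0,"gripper": 1},{"dx": 0.19,"dy": 0,"dz": -0.28,"ax": 0,"ay": 0,"az": 0,"gripper": 1},{"dx": -0.2,"dy": 0,"dz": -0.75,"ax": 0,"ay": 0,"az": 0,"gripper": 1},{"dx": 0.39,"dy": 0,"dz": -0.8,"ax": 0,"ay": 0,"az": 0,"gripper": 1},{"dx": 0.39,"dy": 0,"dz": -0.8,"ax": 0,"ay": 0,"az": 0,"gripper": 1},{"dx": 0.39,"dy": 0,"dz": -0.8,"ax": 0,"ay": 0,"az": 0,"gripper": 1},{"dx": 0.39,"dy": 0,"dz": -0.8,"ax": 0,"ay": 0,"az": 0,"gripper": 1},{"dx": 0,"dy": 0,"dz": 0,"ax": 0,"ay": 0,"az": 0,"gripper": 1}]'

```text
clock: 18.38
eef_pos: [393.9, 195.4, 141.3]
eef_rot: [3.141, 0.526, 3.026]
wrist_force: [0.3, 0.0, -0.8]
finger_gap: 43.3
finger_force: 35.0
```

```bash
python3 - <<'E'
from h import *
from cell import manip,cams
np.set_printoptions(suppress=True,precision=2)
w=cams.camera("wrist"); np.save("pics/w7.npy",w,allow_pickle=True)
s=manip.read_state();p=s["eef_pos"];print(p,s["eef_rot"],s["finger_gap"],s["joints"])
# front edge of held board in hand frame (level assumption)
im=cv2.cvtColor(w["image"],cv2.COLOR_RGB2HSV).astype(np.float32)
h=s["eef_rot"][2]-np.pi; ax=np.array([np.cos(h),np.sin(h)]);ay=np.array([-ax[1],ax[0]])
def samp(t,pts):
    u=proj(w,pts).astype(np.float32); return [cv2.remap(im[:,:,k],u[:,0][None],u[:,1][None],cv2.INTER_LINEAR)[0] for k in(1,2)]
t=np.arange(-75,-20,.5)
for y in(-12,0,12):
    S,V=samp(t,np.c_[p[:2]+t[:,None]*ax+y*ay,np.full(len(t),p[2]+1.1)]); g=np.diff(V); print("front",y,[(t[i],int(g[i])) for i in np.argsort(-abs(g))[:5]])
t=np.arange(-35,35,.5)
for x in(-38,-28,-20):
    S,V=samp(t,np.c_[p[:2]+x*ax+t[:,None]*ay,np.full(len(t),p[2]+1.1)]); m=t[S>90]; print("side",x,m.min(),m.max())
E
```

```text
[394.61 195.25 140.67] [-3.14  0.53  3.03] 43.52024283172153 [ 0.56 -0.04  2.19 -0.55  0.65 -0.51]
front -12 [(np.float64(-35.0), 22), (np.float64(-35.5), 17), (np.float64(-37.5), 11), (np.float64(-34.5), 10), (np.float64(-40.5), 9)]
front 0 [(np.float64(-40.5), 31), (np.float64(-40.0), 28), (np.float64(-41.0), 16), (np.float64(-58.0), 7), (np.float64(-58.5), 7)]
front 12 [(np.float64(-40.0), 34), (np.float64(-40.5), 21), (np.float64(-39.5), 18), (np.float64(-59.0), 14), (np.float64(-58.5), 13)]
side -38 -35.0 22.5
side -28 -35.0 22.5
side -20 -35.0 23.0
```

```bash
python3 - <<'E'
from h import *
from kin import fk,P
np.set_printoptions(suppress=True,precision=2)
w=load("pics/w7.npy"); p=np.array([394.3,195.3,141.]); h=np.radians(173.35)-np.pi; ax=np.array([np.cos(h),np.sin(h)])
im=cv2.cvtColor(w["image"],cv2.COLOR_RGB2HSV).astype(np.float32); ay=np.array([-ax[1],ax[0]])
t=np.arange(-75,-20,.5)
for y in(0,12):
    u=proj(w,np.c_[p[:2]+t[:,None]*ax+y*ay,np.full(len(t),p[2]-14.9)]).astype(np.float32)
    S,V=[cv2.remap(im[:,:,k],u[:,0][None],u[:,1][None],cv2.INTER_LINEAR)[0] for k in(1,2)]
    g=np.diff(S); print("bottom",y,[(t[i],int(g[i])) for i in np.argsort(-abs(g))[:4]]); g=np.diff(V); print([(t[i],int(g[i])) for i in np.argsort(-abs(g))[:4]])
plan([((420,60,200),tool(150,30)),((550,-173.5,110),tool(101.5,30))])
E
```

```text
bottom 0 [(np.float64(-67.5), 28), (np.float64(-69.0), -16), (np.float64(-67.0), 15), (np.float64(-68.0), -12)]
[(np.float64(-24.5), 29), (np.float64(-25.0), 26), (np.float64(-25.5), 15), (np.float64(-66.5), 10)]
bottom 12 [(np.float64(-58.5), -12), (np.float64(-60.5), 10), (np.float64(-54.0), 10), (np.float64(-45.0), -10)]
[(np.float64(-24.0), 32), (np.float64(-24.5), 26), (np.float64(-23.5), 12), (np.float64(-46.0), 11)]
seg [420.  60. 200.] 5
-0.33 -0.66 -0.15 0.23 0 0.4
-0.37 -0.64 -0.13 0.24 0 0.41
-0.41 -0.61 -0.1 0.23 0.01 0.4
-0.46 -0.59 -0.08 0.24 -0 0.41
-0.5 -0.56 -0.06 0.23 0 0.4
seg [ 550.  -173.5  110. ] 8
-0.48 -0.43 0.6 0.3 0 0.53
-0.51 -0.35 0.63 0.31 -0 0.52
-0.55 -0.27 0.63 0.3 0 0.53
-0.56 -0.18 0.66 0.3 0 0.52
-0.58 -0.1 0.65 0.31 0 0.53
-0.58 -0 0.67 0.3 0 0.52
-0.58 0.08 0.66 0.3 0 0.53
-0.57 0.16 0.65 0.31 0 0.52
```

Request:
jog_arm --commands '[{"dx": -0.33,"dy": -0.66,"dz": -0.15,"ax": 0.23,"ay": 0,"az": 0.4,"gripper": 1},{"dx": -0.37,"dy": -0.64,"dz": -0.13,"ax": 0.24,"ay": 0,"az": 0.41,"gripper": 1},{"dx": -0.41,"dy": -0.61,"dz": -0.1,"ax": 0.23,"ay": 0.01,"az": 0.4,"gripper": 1},{"dx": -0.46,"dy": -0.59,"dz": -0.08,"ax": 0.24,"ay": 0,"az": 0.41,"gripper": 1},{"dx": -0.5,"dy": -0.56,"dz": -0.06,"ax": 0.23,"ay": 0,"az": 0.4,"gripper": 1}]'

```text
clock: 19.05
eef_pos: [420.6, 58.3, 199.2]
eef_rot: [-3.138, 0.522, 2.615]
wrist_force: [0.1, -0.6, -0.1]
finger_gap: 43.6
finger_force: 35.0
```

Request:
jog_arm --commands '[{"dx": -0.48,"dy": -0.43,"dz": 0.6,"ax": 0.3,"ay": 0,"az": 0.53,"gripper": 1},{"dx": -0.51,"dy": -0.35,"dz": 0.63,"ax": 0.31,"ay": 0,"az": 0.52,"gripper": 1},{"dx": -0.55,"dy": -0.27,"dz": 0.63,"ax": 0.3,"ay": 0,"az": 0.53,"gripper": 1},{"dx": -0.56,"dy": -0.18,"dz": 0.66,"ax": 0.3,"ay": 0,"az": 0.52,"gripper": 1},{"dx": -0.58,"dy": -0.1,"dz": 0.65,"ax": 0.31,"ay": 0,"az": 0.53,"gripper": 1},{"dx": -0.58,"dy": 0,"dz": 0.67,"ax": 0.3,"ay": 0,"az": 0.52,"gripper": 1},{"dx": -0.58,"dy": 0.08,"dz": 0.66,"ax": 0.3,"ay": 0,"az": 0.53,"gripper": 1},{"dx": -0.57,"dy": 0.16,"dz": 0.65,"ax": 0.31,"ay": 0,"az": 0.52,"gripper": 1},{"dx": 0,"dy": 0,"dz": 0,"ax": 0,"ay": 0,"az": 0,"gripper": 1},{"dx": 0,"dy": 0,"dz": 0,"ax": 0,"ay": 0,"az": 0,"gripper": 1}]'

```text
clock: 20.3
eef_pos: [549.4, -174.2, 108.7]
eef_rot: [-3.137, 0.524, 1.773]
wrist_force: [0.4, -1.0, -0.8]
finger_gap: 43.3
finger_force: 35.0
```

```bash
python3 - <<'E'
from h import *
from cell import manip,cams
np.set_printoptions(suppress=True,precision=2)
for n in("wrist","side"):
    c=cams.camera(n); np.save(f"pics/{n}8.npy",c,allow_pickle=True)
s=manip.read_state();print(s["eef_pos"],np.degrees(s["eef_rot"]),s["joints"])
a=load("pics/side8.npy")["image"];b=load("pics/wrist8.npy")["image"]
im=np.zeros((600,800,3),np.uint8); im[:]=cv2.resize(b[:,:,::-1],(800,600))
im[300:,:300]=cv2.resize(a[170:290,280,None] if 0 else a[170:290,270:390,::-1],(300,300)); cv2.imwrite("pics/m8.png",im)
plan([((550.4,-175.5,64),tool(101.5,30))])
E
```

```text
[ 549.57 -173.78  109.5 ] [-179.82   30.05  101.57] [-0.15  0.41  1.73 -0.63  0.92  0.02]
seg [ 550.4 -175.5   64. ] 2
0.26 0.01 0.5 -0.01 0 0
0.27 0 0.51 -0 0.01 0.01
```

```bash
python3 - <<'E'
from h import *
w=load("pics/wrist8.npy"); p=np.array([549.5,-174,109.1]); h=np.radians(101.5)-np.pi; ax=np.array([np.cos(h),np.sin(h)]); ay=np.array([-ax[1],ax[0]])
im=cv2.GaussianBlur(w["image"],(3,3),0).astype(np.float32)
for zz in(1.1,-14.9):
  for y in(-15,-5,5,15):
    t=np.arange(-75,-15,.5)
    u=proj(w,np.c_[p[:2]+t[:,None]*ax+y*ay,np.full(len(t),p[2]+zz)]).astype(np.float32)
    c=np.stack([cv2.remap(im[:,:,k],u[:,0][None],u[:,1][None],cv2.INTER_LINEAR)[0] for k in range(3)],1)
    g=np.linalg.norm(np.diff(c,axis=0),axis=1); pk=[i for i in range(1,len(g)-1) if g[i]>=g[i-1] and g[i]>g[i+1] and g[i]>6]
    print(zz,y,[(float(t[i]),int(g[i])) for i in pk])
E
```

```text
1.1 -15 [(-47.5, 6), (-42.5, 39), (-18.5, 7)]
1.1 -5 [(-60.0, 31), (-58.5, 31), (-47.5, 7), (-42.5, 41), (-19.0, 7)]
1.1 5 [(-60.5, 32), (-58.5, 34), (-42.5, 40), (-19.0, 7)]
1.1 15 [(-60.5, 22), (-58.5, 23), (-47.0, 6), (-40.5, 6), (-37.0, 34), (-19.0, 6)]
-14.9 -15 [(-73.0, 22), (-47.5, 11), (-45.5, 14), (-27.0, 35)]
-14.9 -5 [(-73.0, 35), (-47.5, 32), (-45.5, 28), (-27.0, 34)]
-14.9 5 [(-73.5, 35), (-68.0, 6), (-48.0, 29), (-45.5, 30), (-27.5, 38)]
-14.9 15 [(-73.5, 40), (-48.0, 19), (-45.5, 19), (-25.5, 34)]
```

Request:
jog_arm --commands '[{"dx": 0.26,"dy": 0.01,"dz": 0.5,"ax": 0,"ay": 0,"az": 0,"gripper": 1},{"dx": 0.24,"dy": 0,"dz": 0.46,"ax": 0,"ay": 0,"az": 0,"gripper": 1},{"dx": 0,"dy": 0,"dz": 0,"ax": 0,"ay": 0,"az": 0,"gripper": 1},{"dx": 0,"dy": 0,"dz": 0,"ax": 0,"ay": 0,"az": 0,"gripper": 1}]'

```text
clock: 20.9
eef_pos: [550.8, -176.0, 66.8]
eef_rot: [-3.139, 0.525, 1.772]
wrist_force: [-0.2, 0.1, -0.0]
finger_gap: 43.5
finger_force: 35.0
```

Request:
jog_arm --commands '[{"dx": 0.065,"dy": 0,"dz": 0.11,"ax": 0,"ay": 0,"az": 0,"gripper": 1},{"dx": 0.02,"dy": 0,"dz": 0.035,"ax": 0,"ay": 0,"az": 0,"gripper": 1},{"dx": 0,"dy": 0,"dz": 0,"ax": 0,"ay": 0,"az": 0,"gripper": 1}]'

```text
clock: 21.28
eef_pos: [550.5, -176.0, 59.5]
eef_rot: [-3.139, 0.525, 1.772]
wrist_force: [0.3, 0.5, -0.5]
finger_gap: 43.7
finger_force: 35.0
```

Request:
jog_arm --commands '[{"dx": 0.012,"dy": 0,"dz": 0.02,"ax": 0,"ay": 0,"az": 0,"gripper": 1},{"dx": 0,"dy": 0,"dz": 0,"ax": 0,"ay": 0,"az": 0,"gripper": 1}]'

```text
clock: 21.52
eef_pos: [550.6, -176.1, 58.9]
eef_rot: [-3.139, 0.525, 1.771]
wrist_force: [-1.2, 0.6, 3.0]
finger_gap: 43.7
finger_force: 35.0
```

Request:
jog_arm --commands '[{"dx": 0,"dy": 0,"dz": 0,"ax": 0,"ay": 0,"az": 0,"gripper": 0.36},{"dx": 0,"dy": 0,"dz": 0,"ax": 0,"ay": 0,"az": 0,"gripper": 0.36},{"dx": 0,"dy": 0,"dz": 0,"ax": 0,"ay": 0,"az": 0,"gripper": 0.36},{"dx": 0,"dy": 0,"dz": -0.6,"ax": 0,"ay": 0,"az": 0,"gripper": 0.36},{"dx": 0,"dy": 0,"dz": -0.9,"ax": 0,"ay": 0,"az": 0,"gripper": 0.36},{"dx": 0,"dy": 0,"dz": -0.9,"ax": 0,"ay": 0,"az": 0,"gripper": 0.4},{"dx": 0,"dy": 0,"dz": -0.9,"ax": 0,"ay": 0,"az": 0,"gripper": 0.7},{"dx": 0,"dy": 0,"dz": -0.9,"ax": 0,"ay": 0,"az": 0,"gripper": 1},{"dx": 0,"dy": 0,"dz": 0,"ax": 0,"ay": 0,"az": 0,"gripper": 1}]'

```text
clock: 22.65
eef_pos: [535.0, -92.6, 206.1]
eef_rot: [3.14, 0.525, 1.771]
wrist_force: [-0.1, -0.7, -0.0]
finger_gap: 29.6
finger_force: 0.0
```

```bash
python3 - <<'E'
from h import *
from cell import manip,cams
np.set_printoptions(suppress=True,precision=1)
w=cams.camera("wrist"); np.save("pics/w9.npy",w,allow_pickle=True); d=cams.camera("side"); np.save("pics/side9.npy",d,allow_pickle=True)
s=manip.read_state();print(s["eef_pos"],np.degrees(s["eef_rot"]))
# board width/ends check from side view edges at z=60
im=cv2.GaussianBlur(d["image"],(3,3),0).astype(np.float32); C=np.array([553.8,-190.7]);a=np.radians(101.5);bx=np.array([np.cos(a),np.sin(a)]);by=np.array([-bx[1],bx[0]])
def edges(im,c,f,t,z):
    P=np.c_[f(t),np.full(len(t),float(z))];u=proj(c,P).astype(np.float32)
    v=np.stack([cv2.remap(im[:,:,k],u[:,0][None],u[:,1][None],cv2.INTER_LINEAR)[0] for k in range(3)],1)
    g=np.linalg.norm(np.diff(v,axis=0),axis=1); return [(float(t[i]),int(g[i])) for i in range(1,len(g)-1) if g[i]>=g[i-1] and g[i]>g[i+1] and g[i]>8]
iw=cv2.GaussianBlur(w["image"],(3,3),0).astype(np.float32)
for nm,I,c in(("side",im,d),("wrist",iw,w)):
    for y in(-8,8): print(nm,"len",y,edges(I,c,lambda t:C+t[:,None]*bx+y*by,np.arange(-75,75,.5),60))
    for x in(-25,25): print(nm,"wid",x,edges(I,c,lambda t:C+x*bx+t[:,None]*by,np.arange(-40,40,.5),60))
E
```

```text
[534.  -93.6 203.4] [-179.8   30.1  101.5]
side len -8 []
side len 8 []
side wid -25 [(22.0, 8), (23.5, 8), (31.5, 8)]
side wid 25 [(-39.0, 10), (-37.5, 9), (23.0, 10), (24.0, 11), (25.0, 10), (28.5, 9), (29.5, 8), (38.5, 17)]
wrist len -8 [(-58.0, 11), (61.5, 21), (73.0, 17)]
wrist len 8 [(-58.0, 12), (61.5, 24), (72.5, 15)]
wrist wid -25 []
wrist wid 25 [(-24.0, 31), (-22.5, 32), (-21.5, 33), (20.5, 12), (22.5, 13)]
```

The board sits at its target: ends at −58 and +61.5, sides at ±22 about the aim. Now the lid: close the fingers, go above it and follow the arc down.

```bash
cat > lid.py <<'E'
from h import *
H=np.array([633,232,26.]);cx=np.array([.9945,-.104,0]);uz=np.array([0,0,1.])
def tcp(th): return H+(-163*np.cos(th)+5*np.sin(th)+8)*cx+(163*np.sin(th)+5*np.cos(th)+8)*uz
E
python3 - <<'E'
from lid import *
R=tool(174,0); a=tcp(.9)
plan([(a+[0,0,85],R)]); print(a)
plan([(a+[0,0,12],R)]+[(tcp(t),R) for t in(.8,.7,.6,.5,.4,.3,.22)],a+[0,0,85],R,step=40)
E
```

```text
seg [544.1 241.3 249.8] 10
0.65 0.19 -0.51 -0.19 0.26 -0.71
0.64 0.29 -0.47 -0.19 0.26 -0.71
0.62 0.38 -0.43 -0.19 0.25 -0.7
0.58 0.46 -0.4 -0.2 0.26 -0.71
0.54 0.55 -0.35 -0.19 0.26 -0.71
0.48 0.63 -0.3 -0.19 0.26 -0.71
0.42 0.69 -0.27 -0.19 0.25 -0.7
0.33 0.74 -0.22 -0.19 0.26 -0.71
0.25 0.79 -0.18 -0.19 0.26 -0.71
0.16 0.81 -0.15 -0.19 0.26 -0.71
[544.08594157 241.29820219 164.79033611]
seg [544.1 241.3 176.8] 2
0 -0 0.91 0 0 0
0 -0 0.91 0 0 0
seg [531.6 242.6 154.4] 1
0.31 -0 0.56 0 0 0
seg [520.2 243.8 142.8] 1
0.29 -0 0.29 0 0 0
seg [510.  244.9 130.2] 1
0.26 -0 0.32 0 0 0
seg [501.1 245.8 116.5] 1
0.22 -0 0.34 0 0 0
seg [493.6 246.6 102.1] 1
0.19 -0 0.36 0 0 0
seg [487.6 247.2  86.9] 1
0.15 -0 0.38 0 0 0
seg [483.8 247.6  74.5] 1
0.09 -0 0.31 0 0 0
```

Request:
jog_arm --commands '[{"dx": 0.65,"dy": 0.19,"dz": -0.51,"ax": -0.19,"ay": 0.26,"az": -0.71,"gripper": 1},{"dx": 0.64,"dy": 0.29,"dz": -0.47,"ax": -0.19,"ay": 0.26,"az": -0.71,"gripper": 1},{"dx": 0.62,"dy": 0.38,"dz": -0.43,"ax": -0.19,"ay": 0.25,"az": -0.7,"gripper": 1},{"dx": 0.58,"dy": 0.46,"dz": -0.4,"ax": -0.2,"ay": 0.26,"az": -0.71,"gripper": 1},{"dx": 0.54,"dy": 0.55,"dz": -0.35,"ax": -0.19,"ay": 0.26,"az": -0.71,"gripper": 1},{"dx": 0.48,"dy": 0.63,"dz": -0.3,"ax": -0.19,"ay": 0.26,"az": -0.71,"gripper": 1},{"dx": 0.42,"dy": 0.69,"dz": -0.27,"ax": -0.19,"ay": 0.25,"az": -0.7,"gripper": 1},{"dx": 0.33,"dy": 0.74,"dz": -0.22,"ax": -0.19,"ay": 0.26,"az": -0.71,"gripper": 1},{"dx": 0.25,"dy": 0.79,"dz": -0.18,"ax": -0.19,"ay": 0.26,"az": -0.71,"gripper": 1},{"dx": 0.16,"dy": 0.81,"dz": -0.15,"ax": -0.19,"ay": 0.26,"az": -0.71,"gripper": 1}]'

```text
clock: 24.0
eef_pos: [544.5, 241.5, 248.8]
eef_rot: [-3.141, -0.003, 3.04]
wrist_force: [-0.2, -0.7, -0.1]
finger_gap: 0.6
finger_force: 0.0
```

Request:
jog_arm --commands '[{"dx": 0,"dy": 0,"dz": 0,"ax": 0,"ay": 0,"az": 0,"gripper": 1},{"dx": 0,"dy": 0,"dz": 0.9,"ax": 0,"ay": 0,"az": 0,"gripper": 1},{"dx": 0,"dy": 0,"dz": 0.9,"ax": 0,"ay": 0,"az": 0,"gripper": 1},{"dx": 0,"dy": 0,"dz": 0,"ax": 0,"ay": 0,"az": 0,"gripper": 1}]'

```text
clock: 24.5
eef_pos: [543.3, 239.5, 175.2]
eef_rot: [-3.137, -0.005, 3.034]
wrist_force: [-0.7, -0.3, 0.0]
finger_gap: 0.4
finger_force: 0.0
```

Request:
jog_arm --commands '[{"dx": 0.28,"dy": 0.02,"dz": 0.52,"ax": 0,"ay": 0,"az": 0,"gripper": 1},{"dx": 0.29,"dy": 0.02,"dz": 0.29,"ax": 0,"ay": 0,"az": 0,"gripper": 1},{"dx": 0.26,"dy": 0,"dz": 0.32,"ax": 0,"ay": 0,"az": 0,"gripper": 1}]'

```text
clock: 24.88
eef_pos: [512.2, 245.6, 134.5]
eef_rot: [-3.141, 0.003, 3.035]
wrist_force: [2.8, -1.6, 1.4]
finger_gap: 0.6
finger_force: 0.9
```

Contact with the lid. Continuing along the arc.

Request:
jog_arm --commands '[{"dx": 0.22,"dy": 0,"dz": 0.34,"ax": 0,"ay": 0,"az": 0,"gripper": 1},{"dx": 0.19,"dy": 0,"dz": 0.36,"ax": 0,"ay": 0,"az": 0,"gripper": 1},{"dx": 0.15,"dy": 0,"dz": 0.38,"ax": 0,"ay": 0,"az": 0,"gripper": 1},{"dx": 0.09,"dy": 0,"dz": 0.31,"ax": 0,"ay": 0,"az": 0,"gripper": 1},{"dx": 0,"dy": 0,"dz": 0,"ax": 0,"ay": 0,"az": 0,"gripper": 1}]'

```text
clock: 25.5
eef_pos: [485.2, 248.7, 76.5]
eef_rot: [-3.14, -0.002, 3.037]
wrist_force: [-0.6, -0.2, 1.1]
finger_gap: 0.6
finger_force: 0.8
```

```bash
python3 - <<'E'
from lid import *
R=tool(174,0)
plan([(tcp(t),R) for t in(.15,.1,.06,.03)])
E
```

```text
seg [481.4 247.9  63.3] 1
0.09 -0.03 0.33 -0.01 -0.01 0
seg [480.2 248.   55.2] 1
0.03 -0 0.2 0 0 0
seg [479.4 248.1  48.8] 1
0.02 -0 0.16 0 0 0
seg [479.1 248.1  43.9] 1
0.01 -0 0.13 0 0 0
```

Request:
jog_arm --commands '[{"dx": 0.09,"dy": 0,"dz": 0.33,"ax": 0,"ay": 0,"az": 0,"gripper": 1},{"dx": 0.03,"dy": 0,"dz": 0.2,"ax": 0,"ay": 0,"az": 0,"gripper": 1},{"dx": 0.02,"dy": 0,"dz": 0.16,"ax": 0,"ay": 0,"az": 0,"gripper": 1},{"dx": 0,"dy": 0,"dz": 0.1,"ax": 0,"ay": 0,"az": 0,"gripper": 1}]'

```text
clock: 26.0
eef_pos: [480.1, 249.5, 45.9]
eef_rot: [-3.141, -0.0, 3.037]
wrist_force: [-1.9, 0.3, 4.7]
finger_gap: 0.2
finger_force: 2.7
```

Request:
jog_arm --commands '[{"dx": 0,"dy": 0,"dz": 0.06,"ax": 0,"ay": 0,"az": 0,"gripper": 1},{"dx": 0,"dy": 0,"dz": 0.05,"ax": 0,"ay": 0,"az": 0,"gripper": 1},{"dx": 0,"dy": 0,"dz": 0,"ax": 0,"ay": 0,"az": 0,"gripper": 1}]'

```text
clock: 26.38
eef_pos: [480.0, 249.3, 41.1]
eef_rot: [-3.14, -0.0, 3.037]
wrist_force: [0.2, 0.1, -0.8]
finger_gap: 0.5
finger_force: 0.0
```

The force dropped to zero, so the catches have pulled the lid in. One small confirming press, then lift.

Request:
jog_arm --commands '[{"dx": 0,"dy": 0,"dz": 0.05,"ax": 0,"ay": 0,"az": 0,"gripper": 1},{"dx": 0,"dy": 0,"dz": 0.03,"ax": 0,"ay": 0,"az": 0,"gripper": 1},{"dx": 0,"dy": 0,"dz": 0,"ax": 0,"ay": 0,"az": 0,"gripper": 1}]'

```text
clock: 26.75
eef_pos: [480.2, 249.4, 38.8]
eef_rot: [-3.141, 0.0, 3.037]
wrist_force: [-4.7, -1.2, 10.0]
finger_gap: 0.6
finger_force: 4.5
```

Request:
jog_arm --commands '[{"dx": 0,"dy": 0,"dz": -0.3,"ax": 0,"ay": 0,"az": 0,"gripper": 1},{"dx": 0.5,"dy": 0,"dz": -0.8,"ax": 0,"ay": 0,"az": 0,"gripper": 1},{"dx": 0.5,"dy": 0,"dz": -0.8,"ax": 0,"ay": 0,"az": 0,"gripper": 1},{"dx": 0.5,"dy": 0,"dz": -0.8,"ax": 0,"ay": 0,"az": 0,"gripper": 1},{"dx": 0.5,"dy": 0,"dz": -0.8,"ax": 0,"ay": 0,"az": 0,"gripper": 1},{"dx": 0,"dy": 0,"dz": -0.8,"ax": 0,"ay": 0,"az": 0,"gripper": 1},{"dx": 0,"dy": 0,"dz": 0,"ax": 0,"ay": 0,"az": 0,"gripper": 1}]'

```text
clock: 27.62
eef_pos: [401.2, 258.3, 212.9]
eef_rot: [3.14, 0.004, 3.037]
wrist_force: [-0.1, 0.6, -0.3]
finger_gap: 0.5
finger_force: 0.0
```

```bash
python3 - <<'E'
from h import *
from cell import cams
a=cams.camera("scene")["image"];b=cams.camera("side")["image"];w=cams.camera("wrist")["image"]
im=np.zeros((600,800,3),np.uint8)
im[:300,:400]=cv2.resize(a[180:360,215:455,::-1],(400,300)); im[:300,400:]=cv2.resize(b[180:390,120:400,::-1],(400,300))
im[300:,:400]=cv2.resize(w[:,:,::-1],(400,300)); im[300:,400:]=cv2.resize(a[:,:,::-1],(400,300)); cv2.imwrite("pics/fin.png",im)
E
```

```text
(no output)
```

View pics/fin.png

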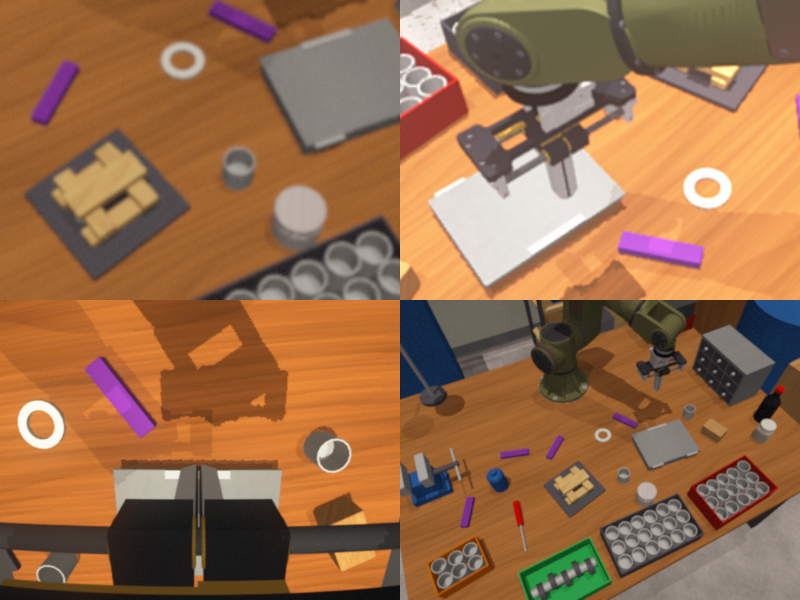

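The final picture shows the crib complete and the lid lying flat, with everything else in place. I'll do one numeric check of the crib against its model silhouette, since the board looks slightly turned in that small crop.

```bash
python3 - <<'E'
from h import *
from cell import cams
from scipy.optimize import minimize
c=cams.camera("scene"); hsv=cv2.cvtColor(c["image"],cv2.COLOR_RGB2HSV)
x0,y0,S=225,245,4; crop=cv2.resize(c["image"][y0:y0+105,x0:x0+110],None,fx=S,fy=S,interpolation=cv2.INTER_CUBIC)
hs=cv2.cvtColor(crop,cv2.COLOR_RGB2HSV); A=np.degrees
def box(x,y,yaw,L,W,z):
    a=np.radians(yaw);u=np.array([np.cos(a),np.sin(a)]);v=np.array([-u[1],u[0]])
    return [[*(np.array([x,y])+s*L/2*u+t*W/2*v),zz] for s in(-1,1) for t in(-1,1) for zz in(z,z+16)]
def mask(boxes):
    m=np.zeros(crop.shape[:2],np.uint8)
    for b in boxes:
        q=((proj(c,b)-[x0,y0]+.5)*S).astype(np.float32); cv2.fillConvexPoly(m,cv2.convexHull(q).astype(np.int32),1)
    return m
plate=[[553.4+s*88*.974-t*88*.225,-190+s*88*.225+t*88*.974,12] for s,t in((-1,-1),(1,-1),(1,1),(-1,1))]
pm=np.zeros(crop.shape[:2],np.uint8); cv2.fillConvexPoly(pm,((proj(c,plate)-[x0,y0]+.5)*S).astype(np.int32),1)
wood=((hs[...,1]>85)&(pm>0)).astype(np.uint8)
base=[box(553.4-40*.974+.5,-190-9,102,120,28,12),box(553.4+39,-190+9,102,120,28,12)]
def cost(p):
    m=mask(base+[box(545.3,-153,10.5,120,28,28),box(*p[:3],120,28,28),box(*p[3:],120,44,44)])
    return ((m!=wood)&(pm>0)).sum()/wood.sum()
p=np.array([561.5,-227.5,11.3,553.4,-189,101.5]); print("model",cost(p))
r=minimize(cost,p,method="Nelder-Mead",options=dict(initial_simplex=np.vstack([p]+[p+np.eye(6)[i]*5 for i in range(6)]),maxiter=600)); print(r.x.round(1),r.fun)
for d in(-10,-5,5,10): print(d,cost(p+[0,0,0,0,0,d]),cost(p+[0,0,d,0,0,0]))
E
```

```text
model 0.11937943728635288
[ 557.3 -225.6   12.3  554.  -188.5  103.4] 0.11085984748882462
-10 0.131580331317381 0.13292137785958455
-5 0.12516434393899553 0.12369182224559558
5 0.12274520115698133 0.12655798054167763
10 0.12939784380752037 0.13289508282934526
```

The silhouette fit agrees with the aim: slat yaw about 11–12°, board yaw about 102–103°, board at plate centre. Handing in.

```bash
python3 -c "
from cell import job
print(job.sign_off())"
```

```text
the job is handed in; nothing more can be done
None
```

The job is handed in at about 28 s of the 64 s allowed: the narrow slat is across the bare end, the board is square across the middle of the two cross slats, and the lid is caught shut over the spare slat. I saw nothing else on the bench moved; the sign-off gave no verdict.

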